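# Gauge the guide sleeves, sort them and cap the gauge pin

### The job

Try the steel sleeves on the gauge pin one at a time, in the order of their colour bands - yellow, blue, green, then black if there is one - pushing each straight down until it is fully home on the base or stops at the tapered tip. After each try, stand the sleeve upright in the blue tray if it went home, or in the red tray if it stopped at the tip. When all are sorted, turn the orange dust cover mouth down and set it over the pin, standing flat on the gauge base, and leave the actuator, the oil bottle and any screwdriver where they are.

Things in the scene. Friction and masses are not known exactly. Their poses are not given: they have to be found in the camera images.
- sleeve_yellow_1: Steel sleeve, 40 mm outside, 34 mm tall, 120 g, bored through, upper 12 mm painted yellow; starts standing on the bench, paint up. Origin: centre of its lower end; z up its axis. Exactly one of sleeve_yellow_1 and _2 is present (other: None). Bore 24 mm (goes home) or 17 mm (stops about 4 mm below the pin's top); its colour does not tell which.
- sleeve_yellow_2: Steel sleeve, 40 mm outside, 34 mm tall, 120 g, bored through, upper 12 mm painted yellow; starts standing on the bench, paint up. Origin: centre of its lower end; z up its axis. Exactly one of sleeve_yellow_1 and _2 is present (other: None). Bore 24 mm (goes home) or 17 mm (stops about 4 mm below the pin's top); its colour does not tell which.
- sleeve_blue_1: Steel sleeve, 40 mm outside, 34 mm tall, 120 g, bored through, upper 12 mm painted blue; starts standing on the bench, paint up. Origin: centre of its lower end; z up its axis. Exactly one of sleeve_blue_1 and _2 is present (other: None). Bore 24 mm (goes home) or 17 mm (stops about 4 mm below the pin's top); its colour does not tell which.
- sleeve_blue_2: Steel sleeve, 40 mm outside, 34 mm tall, 120 g, bored through, upper 12 mm painted blue; starts standing on the bench, paint up. Origin: centre of its lower end; z up its axis. Exactly one of sleeve_blue_1 and _2 is present (other: None). Bore 24 mm (goes home) or 17 mm (stops about 4 mm below the pin's top); its colour does not tell which.
- sleeve_green_1: Steel sleeve, 40 mm outside, 34 mm tall, 120 g, bored through, upper 12 mm painted green; starts standing on the bench, paint up. Origin: centre of its lower end; z up its axis. Exactly one of sleeve_green_1 and _2 is present (other: None). Bore 24 mm (goes home) or 17 mm (stops about 4 mm below the pin's top); its colour does not tell which.
- sleeve_green_2: Steel sleeve, 40 mm outside, 34 mm tall, 120 g, bored through, upper 12 mm painted green; starts standing on the bench, paint up. Origin: centre of its lower end; z up its axis. Exactly one of sleeve_green_1 and _2 is present (other: None). Bore 24 mm (goes home) or 17 mm (stops about 4 mm below the pin's top); its colour does not tell which.
- sleeve_black_1: Steel sleeve, 40 mm outside, 34 mm tall, 120 g, bored through, upper 12 mm painted black; starts standing on the bench, paint up. Origin: centre of its lower end; z up its axis. At most one of sleeve_black_1 and _2 is present (other: None). Bore 24 mm (goes home) or 17 mm (stops about 4 mm below the pin's top); its colour does not tell which.
- sleeve_black_2: Steel sleeve, 40 mm outside, 34 mm tall, 120 g, bored through, upper 12 mm painted black; starts standing on the bench, paint up. Origin: centre of its lower end; z up its axis. At most one of sleeve_black_1 and _2 is present (other: None). Bore 24 mm (goes home) or 17 mm (stops about 4 mm below the pin's top); its colour does not tell which.
- gauge: Fixed fit gauge: dark round base 90 mm across and 12 mm thick with a bright steel pin of 20 mm diameter standing on its centre; the pin rises 50 mm above the base, its top 6 mm tapering from 20 to 12 mm diameter. Origin: centre of the base's underside.
- gauge_seat (a point): Centre of the top face of the gauge base, at the foot of the pin, 12 mm above the bench; a sleeve is home when its lower end is here.
- gauge_tip (a point): Top of the gauge pin, on its axis, 62 mm above the bench.
- cover: Orange dust cover: square hollow cup, 48 x 48 mm outside, 60 mm long, 4 mm walls (inside 40 x 40 x 56 mm), closed at one end. Lies on one flat side at the start with its mouth turned away from the robot (within about 30 degrees). Origin: centre of the outside of its closed end; z runs along its axis from the closed end to the mouth. About 90 g.
- cover_mouth (a point): Centre of the cover's open mouth, in the plane of its rim.
- pass_tray: Blue plastic tray for the sleeves that go home, fixed, 210 mm (its x) by 110 mm (its y), 30 mm high, walls and floor 5 mm thick. Origin: centre of its underside. The two trays may swap places.
- pass_tray_in (a point): Centre of the blue tray's inner floor, 5 mm above the bench; axes as the tray.
- reject_tray: Red plastic tray for the sleeves that stop at the tip, fixed, 210 mm (its x) by 110 mm (its y), 30 mm high, walls and floor 5 mm thick. Origin: centre of its underside. The two trays may swap places.
- reject_tray_in (a point): Centre of the red tray's inner floor, 5 mm above the bench; axes as the tray.
- actuator: Bystander: grey valve actuator with four steel rods to a dark end plate, about 190 x 90 x 120 mm, origin at its underside below the grey housing. Leave alone.
- oil_bottle: Bystander: amber oil bottle, 60 mm across, 130 mm tall, origin at its underside. Leave alone.
- screwdriver: Bystander: screwdriver with a red handle lying on the bench, in some starts only (else None), origin near its middle. Leave alone.
Things that resemble listed ones, but are neither listed nor needed, are in the scene too. What is shaped like the sleeve_black_2 but pink or purple is not meant.

How it is judged:
By the outcome, as a careful person would: the job done as asked, in the order asked, and still so for the second after the job is handed in, with the robot touching nothing.
Of sleeve_yellow_1, sleeve_yellow_2 only 1 to 1 are there at a start; the rules pass over those that are not, and their reading is None.
Of sleeve_blue_1, sleeve_blue_2 only 1 to 1 are there at a start; the rules pass over those that are not, and their reading is None.
Of sleeve_green_1, sleeve_green_2 only 1 to 1 are there at a start; the rules pass over those that are not, and their reading is None.
Of sleeve_black_1, sleeve_black_2, screwdriver only 1 to 1 are there at a start; the rules pass over those that are not, and their reading is None.
At some moment in a run one of sleeve_yellow_1, sleeve_yellow_2, sleeve_blue_1, sleeve_blue_2, sleeve_green_1, sleeve_green_2, sleeve_black_1, sleeve_black_2, cover may be knocked a few centimetres aside while the robot is not near it.
It also fails if it takes over 210 s, if anything falls off the work surface, if the arm or the gripper's body presses on something with over 40 N, if the wrist force passes 120 N, or if a joint passes its speed limit or range.

### The arm

A 7-joint arm with a two-finger parallel gripper is mounted at the origin on the work surface. World frame = base frame: x ahead of the robot, y to its left, z up, the work surface at z = 0. Lengths are in mm, angles in rad, forces in N, time in s.
With the tool pointing down it reaches from about 400 to 900 mm from the base axis. Payload 5.5 kg.
Tool frame: the origin (TCP) lies midway between the tips of the shut fingers; the grasp point (between the pads) lies 19 mm behind it (r.tcp_to_grasp is the distance from the TCP to the grasp point, in mm); z points along the fingers, x is the direction in which the jaws open and shut, and the axes are right-handed (so a half turn about z gives the same grasp; the last joint's range is limited). The gripper opens to 92 mm and grips with 3 to 60 N. Pads are 19 mm wide; open, the fingers measure 130 mm over their backs; the gripper's body (75 mm by 190 mm) begins 47 mm behind the grasp point.
Start: joints at [-1.014, 0.501, -0.427, 1.55, 0.221, 1.138, -0.21], TCP at [188.196, 622.159, 226.729] pointing down, gripper open.
Joint ranges: [-2.88, 2.88], [-0.31, 2.03], [-1.54, 1.56], [0.2, 2.42], [-1.41, 4.55], [0.19, 2.02], [-2.57, 2.57]. Speed limits (rad/s): [2.57, 2.57, 3.14, 3.14, 3.14, 3.14, 3.14].

### API

Orientations are given as a unit quaternion [w, x, y, z].
In Python, from cell import r gives the robot as it stands.
- The arm moves only by the tool carry_out, never from a script. Its argument "series" is a list of rows, each an object of numbers: "x", "y", "z": the shift along the tool's x, y, z in m; "spin": the turn about the tool's z in rad. In form: [{"x": .., "y": .., "z": .., "spin": ..}, ...]. A call has 1 to 8 rows; each row is the pose to reach, as a shift and turn from the pose commanded when the call began, along the tool's axes at that moment; what a row does not reach only later rows make up. A row lasts 1/10 s, in which the tool goes at most 50 mm and 8.59 degrees, less where a joint would pass 70% of its speed; a pose out of reach is approached as far as the arm can. A call with a gripper value outside its range is refused whole. "fingers" is the finger opening in m, from 0 to 0.0918, set as the call begins (left out, the last holds). The fingers move at their own pace and stop on an object; "newtons" is the grip in N (left out, the last holds). Time passes only in rows, so rows that repeat a pose let the fingers close. It gives the time, the measured TCP pose, the force and the opening at its end, in the units of the state.
- r.read_state(): the state, without advancing time (a new reading comes with each control period).
- r.read_camera(name): name is "scene" or "top" or "wrist"; returns (picture, depth): 420x560x3 uint8, blue, green, red; 420x560 float32, mm along the optical axis (not along the pixel's ray), 0 where there is no reading.
- r.camera_info(name): a dict with "mtx" (3x3 intrinsics, pixels), "k1" (the pictures are not rectified: a ray, as slopes to the right and down, at radius r is drawn at 1 + k1 r^2 times it, then the intrinsics apply), "eye" and "rotation" of the camera in the world. Camera axes: x right, y up, looking along -z (the intrinsics and any distortion apply to the point x, -y, -z); pixel columns grow to the right and rows downward; lengths in mm; the calibration is good to about 2 mm. A picture is of the moment at which its call begins: read the wrist's pose just before it. camera_info takes no time and is no camera call; for the wrist camera it gives the pose at the moment of the call.
- r.sign_off(): hands the job in, once; it reports no verdict.
The state is a dict: "time": time; "joint_positions": joint angles; "dq": joint speeds; "effort": joint torques, N m; "ee_pos": TCP position; "tcp_rot": TCP orientation; "force": force on the tool from outside, world axes, zero at the start; "torque": the same for the moment, N m; "gripper_width": opening from 0.0 (shut) to 1.0 (fully open).
Only numpy, scipy, OpenCV 4.12 (cv2) and the standard library are available. Lean on these libraries where they do the work, as an engineer would, in place of code of your own. Each camera call takes 0.05 s, during which the arm holds its last target.

## Working session

There is one attempt and no reset: what is moved stays moved. The work goes in short steps, Python scripts to look and compute and a tool call to move; the robot and the scene stay as the last step left them, time stands still between calls to the robot, and variables do not carry over. Pictures are saved under pics/ and viewed, and the job is handed in when it is done.

Besides the shell and the picture viewer there is one more tool, called after "Call:" as name(argument=value, ...), one argument or row to a line, values as JSON. carry_out: Moves the arm, as the interface text tells. Its arguments: {"type":"object","properties":{"series":{"type":"array","items":{"type":"object","properties":{"x":{"type":"number"},"y":{"type":"number"},"z":{"type":"number"},"spin":{"type":"number"}}}},"fingers":{"type":"number"},"newtons":{"type":"number"}},"required":["series"]}

```bash
ls; mkdir -p pics
python3 - <<'E'
from cell import r
import cv2
print(r.read_state())
for n in ["scene","top","wrist"]:
    p,d=r.read_camera(n); cv2.imwrite(f"pics/{n}0.png",p); i=r.camera_info(n); print(n,i)
E
```

```text
pics
{'time': 0.0, 'joint_positions': array([-1.01381558,  0.50183194, -0.42676553,  1.5514276 ,  0.22082587,
        1.13828676, -0.21025433]), 'dq': array([ 1.91274423e-03, -6.96475249e-04, -7.63279347e-04,  2.82387469e-04,
       -2.99259667e-04,  9.30686353e-05, -8.26390835e-04]), 'effort': array([ 4.63876731e-04, -5.66590011e+01, -5.81579179e+00, -2.79106933e+01,
       -6.84721582e-02,  3.09701683e-02,  1.72646292e-04]), 'ee_pos': array([188.09047848, 621.47869966, 225.69537223]), 'tcp_rot': array([ 5.51800979e-04,  8.02960490e-01,  5.96031503e-01, -7.70634502e-04]), 'force': array([-0.30755272,  0.30559204, -0.18212752]), 'torque': array([-0.00366876,  0.00517682,  0.02952729]), 'gripper_width': 0.9987612442740382}
scene {'mtx': array([[379.46900038,   0.        , 282.1756236 ],
       [  0.        , 379.46900038, 206.7997841 ],
       [  0.        ,   0.        ,   1.        ]]), 'k1': 0.0037192220877151523, 'eye': array([ 912.42719113, -439.06206384,  867.08347655]), 'rotation': array([0.8883214 , 0.25535509, 0.10314231, 0.36747862])}
top {'mtx': array([[425.88628852,   0.        , 278.09766281],
       [  0.        , 425.88628852, 207.80321924],
       [  0.        ,   0.        ,   1.        ]]), 'k1': -0.11703350589338678, 'eye': array([ 501.3298998 ,  -94.92519913, 1182.74198968]), 'rotation': array([ 0.70930349,  0.0299347 , -0.01305548, -0.70414631])}
wrist {'mtx': array([[376.60376084,   0.        , 277.50343155],
       [  0.        , 376.60376084, 202.89574006],
       [  0.        ,   0.        ,   1.        ]]), 'k1': -0.07834986207505934, 'eye': array([112.22076131, 644.87108487, 383.51547486]), 'rotation': array([ 0.7938354 , -0.11987762, -0.08820846,  0.58963885])}
```

View pics/scene0.png

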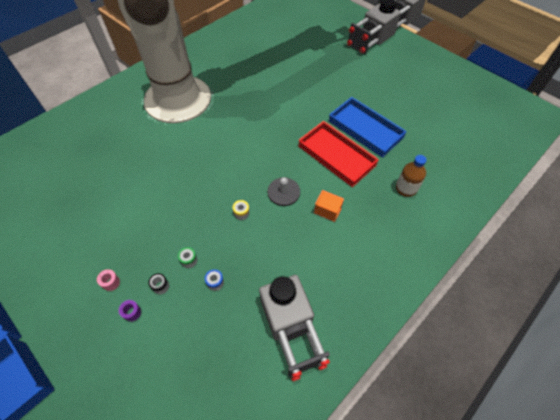

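View pics/top0.png

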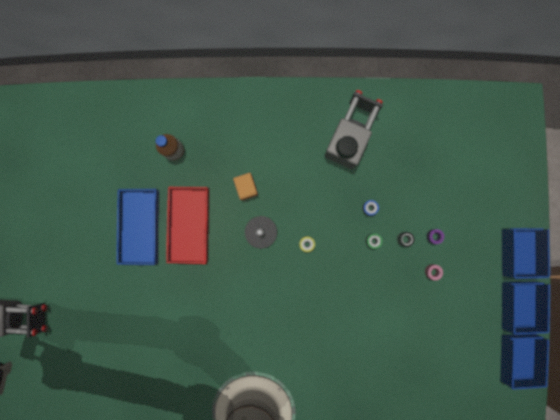

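View pics/wrist0.png

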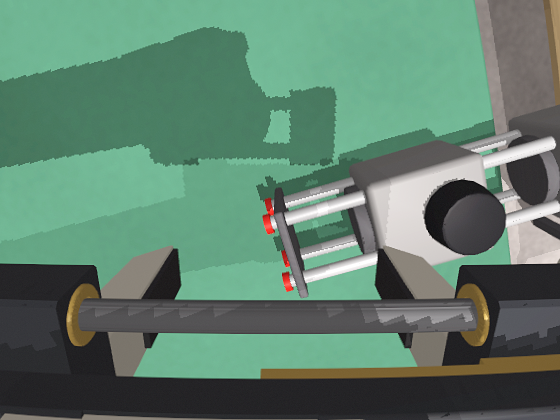

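```bash
cat > h.py <<'E'
from cell import r
import numpy as np, cv2
from scipy.spatial.transform import Rotation as R
def rot(q): return R.from_quat([q[1],q[2],q[3],q[0]])
def grab(n):
    i=r.camera_info(n); p,d=r.read_camera(n); return p,d,i
def ray(i,uv):
    m=i["mtx"]; s0=np.array([(uv[0]-m[0,2])/m[0,0],(uv[1]-m[1,2])/m[1,1]]); s=s0.copy()
    for _ in range(30): s=s0/(1+i["k1"]*(s@s))
    return rot(i["rotation"]).apply([s[0],-s[1],-1.])
def onplane(i,uv,z):
    d=ray(i,uv); e=np.array(i["eye"]); return e+d*(z-e[2])/d[2]
def px(i,P):
    c=rot(i["rotation"]).inv().apply(np.asarray(P,float)-i["eye"]); s=np.array([c[0],-c[1]])/-c[2]
    s=s*(1+i["k1"]*(s@s)); m=i["mtx"]; return np.array([m[0,0]*s[0]+m[0,2],m[1,1]*s[1]+m[1,2]])
def depthpt(i,uv,d):
    m=ray(i,uv); c=rot(i["rotation"]).inv().apply(m); return np.array(i["eye"])+m*d
def crop(p,uv,h,name,k=4):
    u,v=map(int,uv); c=p[max(0,v-h):v+h,max(0,u-h):u+h]; c=cv2.resize(c,None,fx=k,fy=k,interpolation=cv2.INTER_NEAREST); cv2.imwrite(f"pics/{name}.png",c)
def yaw(s): 
    x=rot(s["tcp_rot"]).apply([1,0,0]); return np.arctan2(x[1],x[0])
def shift(xyz=None,jaw=None,s=None):
    """tool-frame shift [m] from measured pose to TCP xyz; jaw = world angle of tool x (mod pi), nearest turn"""
    s=s or r.read_state(); Rm=rot(s["tcp_rot"]); 
    out=(Rm.inv().apply(np.array(xyz)-s["ee_pos"])/1000).round(4) if xyz is not None else None
    sp=None
    if jaw is not None:
        d=(jaw-yaw(s)+np.pi/2)%np.pi-np.pi/2; sp=round(-d,3)   # tool z down -> sign flips
    print("t",round(s["time"],2),"tcp",s["ee_pos"].round(1),"yaw",round(yaw(s),3),"q7",round(s["joint_positions"][6],2),"w",round(s["gripper_width"]*91.8,1),"| shift",out,"spin",sp)
def hsv(p): return cv2.cvtColor(p,cv2.COLOR_BGR2HSV)
def blobs(m,amin=15):
    n,l,st,c=cv2.connectedComponentsWithStats(m.astype(np.uint8)); return [(c[k].round(1),st[k]) for k in range(1,n) if st[k][4]>=amin]
E
python3 - <<'E'
from h import *
for n,P in {"top":dict(yellow=(307,244),blue=(371,208),green=(374,241),black=(406,240),pink=(435,272),cover=(245,187),pin=(260,233),btray=(138,227),rtray=(188,226)),
 "scene":dict(yellow=(241,208),blue=(214,279),green=(187,256),black=(157,282),pink=(107,279),cover=(329,203),pin=(284,181),btray=(367,127),rtray=(338,153))}.items():
    i=r.camera_info(n)
    for k,uv in P.items():
        z=dict(cover=48,pin=62,btray=5,rtray=5).get(k,34); print(n,k,onplane(i,uv,z).round(0)[:2])
i=r.camera_info("wrist"); print(rot(i["rotation"]).apply([0,0,-1]))
s=r.read_state();print(rot(s["tcp_rot"]).inv().apply(np.array(i["eye"])-s["ee_pos"]), rot(s["tcp_rot"]).inv().apply(rot(i["rotation"]).apply([0,0,-1])))
p=cv2.imread("pics/top0.png"); cv2.imwrite("pics/c1.png",cv2.resize(p[160:300,110:310],None,fx=4,fy=4)); cv2.imwrite("pics/c2.png",cv2.resize(p[180:300,290:460],None,fx=4.5,fy=4.5))
E
```

```text
top yellow [ 474. -146.]
top blue [ 572. -319.]
top green [ 483. -326.]
top black [ 486. -414.]
top pink [ 400. -493.]
top cover [626.  22.]
top pin [503. -21.]
top btray [516. 329.]
top rtray [520. 185.]
scene yellow [ 476. -146.]
scene blue [ 576. -319.]
scene green [ 485. -327.]
scene black [ 489. -416.]
scene pink [ 401. -493.]
scene cover [631.  19.]
scene pin [508. -21.]
scene btray [516. 336.]
scene rtray [520. 193.]
[ 0.28141501 -0.08630392 -0.95569725]
[ 4.36526369e-02 -7.93702549e+01 -1.57616967e+02] [3.34607768e-04 2.94400181e-01 9.55682176e-01]
```

View pics/c1.png

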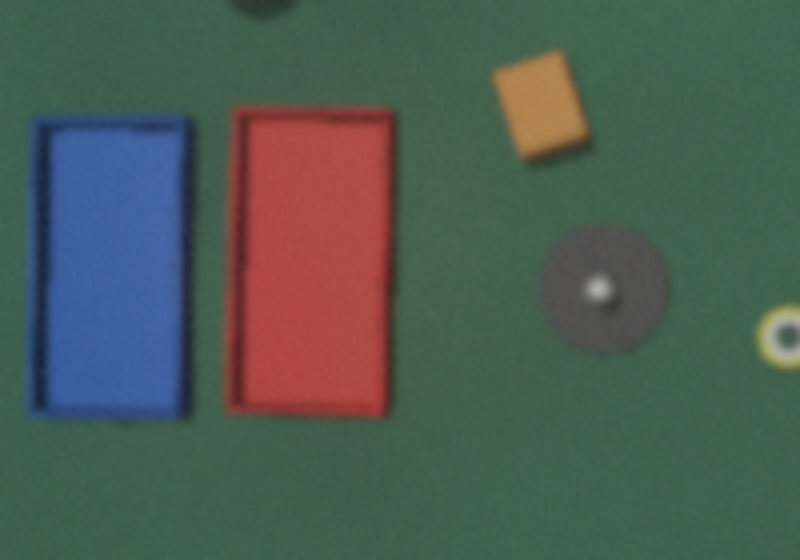

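View pics/c2.png

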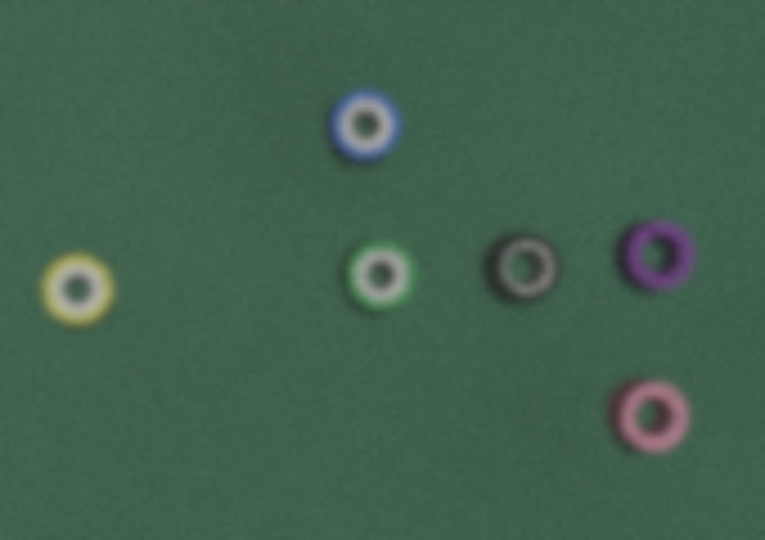

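Run:
```python
from h import *
shift((450,350,230),np.pi/2); shift((520,-21,230),np.pi/2);shift((430,-140,190),np.pi/2)
```

```text
t 0.15 tcp [188.1 621.6 225.9] yaw 1.277 q7 -0.21 w 91.5 | shift [-0.1842  0.3293 -0.0038] spin -0.294
t 0.15 tcp [188.1 621.6 225.9] yaw 1.277 q7 -0.21 w 91.5 | shift [-0.519   0.5037 -0.0033] spin -0.294
t 0.15 tcp [188.1 621.6 225.9] yaw 1.277 q7 -0.21 w 91.5 | shift [-0.6589  0.452   0.0369] spin -0.294
```

Call:
carry_out(
  series=[
    {"x":-0.023,"y":0.041,"z":-0.004,"spin":-0.1},
    {"x":-0.046,"y":0.082,"z":-0.004,"spin":-0.2},
    {"x":-0.069,"y":0.123,"z":-0.004,"spin":-0.294},
    {"x":-0.092,"y":0.164,"z":-0.004,"spin":-0.294},
    {"x":-0.115,"y":0.205,"z":-0.004,"spin":-0.294},
    {"x":-0.138,"y":0.246,"z":-0.004,"spin":-0.294},
    {"x":-0.161,"y":0.287,"z":-0.004,"spin":-0.294},
    {"x":-0.184,"y":0.329,"z":-0.004,"spin":-0.294},
  ],
)

```text
time: 0.95
ee_pos: [450.7, 349.2, 230.7]
tcp_rot: [-0.0, 0.707, 0.707, -0.0]
force: [0.3, 1.0, 0.6]
gripper_width: 1.002
```

Run:
```python
from h import *
shift((500,0,230),np.pi/2)
p,d,i=grab("wrist"); cv2.imwrite("pics/w1.png",p)
```

```text
t 0.95 tcp [450.7 349.2 230.7] yaw 1.571 q7 0.74 w 91.9 | shift [-0.3492  0.0491  0.0007] spin 0.001
```

View pics/w1.png

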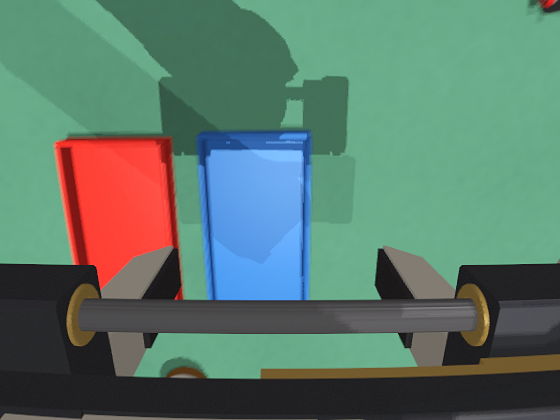

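Call:
carry_out(
  series=[
    {"x":-0.045,"y":0.006},
    {"x":-0.09,"y":0.012},
    {"x":-0.135,"y":0.018},
    {"x":-0.18,"y":0.024},
    {"x":-0.225,"y":0.031},
    {"x":-0.27,"y":0.037},
    {"x":-0.315,"y":0.043},
    {"x":-0.35,"y":0.049},
  ],
)

```text
schema error: expected keys x, y, z, spin
```

Run:
```python
from h import *
shift((440,-146,160),np.pi/2)
p,d,i=grab("wrist"); cv2.imwrite("pics/w2.png",p)
s=r.read_state()
np.save("w2.npy",d)
print(px(i,(505,-21,62)),px(i,(505,-21,12)),px(i,s["ee_pos"]))
```

```text
t 1.0 tcp [458.6 340.4 230.2] yaw 1.56 q7 0.74 w 92.0 | shift [-0.4861 -0.0136  0.0728] spin -0.011
[-76.50192023 229.06579466] [-40.38193816 213.2368794 ] [283.11485948 261.78522108]
```

View pics/w2.png

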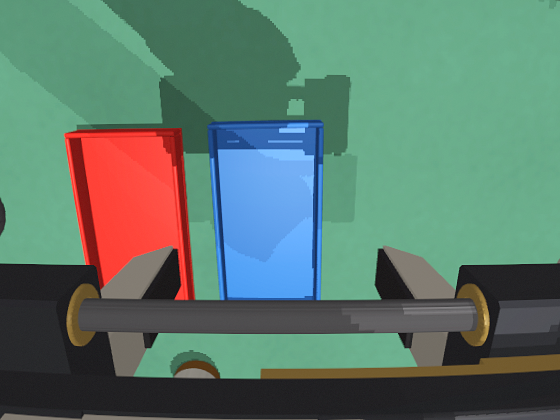

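Call:
carry_out(
  series=[
    {"x":-0.045,"y":0.005,"z":0,"spin":0},
    {"x":-0.09,"y":0.01,"z":0,"spin":0},
    {"x":-0.135,"y":0.015,"z":0,"spin":0},
    {"x":-0.18,"y":0.02,"z":0,"spin":0},
    {"x":-0.225,"y":0.025,"z":0,"spin":0},
    {"x":-0.27,"y":0.03,"z":0,"spin":0},
    {"x":-0.315,"y":0.035,"z":0,"spin":0},
    {"x":-0.34,"y":0.035,"z":0,"spin":0},
  ],
)

```text
time: 1.85
ee_pos: [484.9, 6.5, 230.6]
tcp_rot: [0.001, 0.709, 0.706, -0.0]
force: [0.5, 0.2, -0.3]
gripper_width: 0.999
```

Call:
carry_out(
  series=[
    {"x":0,"y":0,"z":0,"spin":0},
    {"x":0,"y":0,"z":0,"spin":0},
  ],
)

```text
time: 2.05
ee_pos: [484.7, 10.7, 230.6]
tcp_rot: [-0.0, 0.708, 0.707, 0.0]
force: [-1.1, 0.6, 0.4]
gripper_width: 0.999
```

Run:
```python
from h import *
shift((440,-146,160),np.pi/2)
p,d,i=grab("wrist"); cv2.imwrite("pics/w3.png",p)
s=r.read_state()
print(px(i,(505,-21,62)),px(i,(505,-21,12)),px(i,s["ee_pos"]))
np.save("w3.npy",d); import pickle; pickle.dump(i,open("w3.pkl","wb"))
```

```text
t 2.05 tcp [484.7  10.7 230.6] yaw 1.57 q7 1.45 w 91.8 | shift [-0.1568 -0.0445  0.0705] spin -0.001
[242.42190326 202.11950602] [246.69184816 187.97926087] [279.99360434 266.67512911]
```

View pics/w3.png

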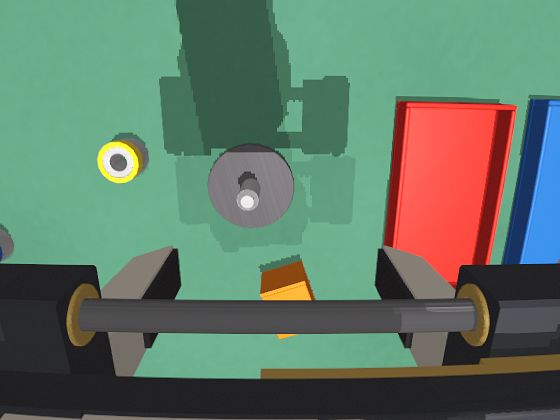

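Run:
```python
from h import *; import pickle
p=cv2.imread("pics/w3.png"); i=pickle.load(open("w3.pkl","rb")); d=np.load("w3.npy"); h=hsv(p)
# pin top: bright lowsat
m=((h[...,1]<40)&(h[...,2]>180)); m[:, :200]=0;m[:,290:]=0;m[230:]=0;m[:150]=0
for c,s in blobs(m): print("pin",c,s,onplane(i,c,62).round(1))
# base disc
m=(h[...,1]<60)&(h[...,2]<170); m[:,:195]=0;m[:,310:]=0;m[240:]=0;m[:150]=0
for c,s in blobs(m,300):
    pass
cs,_=cv2.findContours(m.astype(np.uint8),0,1); c=max(cs,key=cv2.contourArea); c=cv2.convexHull(c); e=cv2.fitEllipse(c); print("base",e,onplane(i,e[0],12).round(1))
# yellow
m=(h[...,0]>20)&(h[...,0]<35)&(h[...,1]>120)&(h[...,2]>120); m[:,200:]=0
cs,_=cv2.findContours(m.astype(np.uint8),0,1); c=max(cs,key=cv2.contourArea); e=cv2.fitEllipse(c); print("yel",e,onplane(i,e[0],34).round(1))
# bore
g=(h[...,1]<40)&(h[...,2]>190); g[:,170:]=0; g[:130]=0; g[190:]=0; g[:,:90]=0
cs,hh=cv2.findContours(g.astype(np.uint8),cv2.RETR_CCOMP,1)
for c in cs:
  if len(c)>8: e=cv2.fitEllipse(c); print("ring",e,onplane(i,e[0],34).round(1))
for uv in [(247,201),(230,210),(105,162),(118,147),(280,285)]: print(uv,depthpt(i,uv,d[uv[1],uv[0]]).round(1))
```

```text
pin [246.8 201.9] [240 195  14  15 155] [504.8 -17.   62. ]
base ((250.7088165283203, 185.4674530029297), (84.15814971923828, 86.2748794555664), 104.52465057373047) [502.3 -16.8  12. ]
yel ((119.58702850341797, 161.117919921875), (41.50107955932617, 43.90533447265625), 99.07613372802734) [ 472.  -141.6   34. ]
ring ((117.44055938720703, 161.8972625732422), (27.98556900024414, 31.067171096801758), 136.04067993164062) [ 472.8 -143.8   34. ]
ring ((117.96158599853516, 162.04933166503906), (17.313364028930664, 19.704233169555664), 140.98724365234375) [ 472.9 -143.3   34. ]
(247, 201) [504.1 -16.9  61.5]
(230, 210) [528.8 -39.1  12.3]
(105, 162) [ 472.7 -156.    34.6]
(118, 147) [ 458.4 -141.8   33.6]
(280, 285) [600.4  13.3  42.7]
```

Call:
carry_out(
  series=[
    {"x":-0.045,"y":-0.005,"z":0.03,"spin":0},
    {"x":-0.09,"y":-0.012,"z":0.06,"spin":0},
    {"x":-0.13,"y":-0.012,"z":0.09,"spin":0},
    {"x":-0.155,"y":-0.012,"z":0.12,"spin":0},
    {"x":-0.155,"y":-0.012,"z":0.14,"spin":0},
    {"x":-0.155,"y":-0.012,"z":0.14,"spin":0},
    {"x":-0.155,"y":-0.012,"z":0.14,"spin":0},
  ],
)

```text
time: 2.8
ee_pos: [473.4, -142.2, 90.8]
tcp_rot: [-0.001, 0.706, 0.708, 0.0]
force: [0.1, -0.5, 0.1]
gripper_width: 0.998
```

```bash
cat > sl.py <<'E'
from h import *; import sys
# measure sleeve ring in wrist cam near expected centre
def ring(name,exp,tag,z=34):
    p,d,i=grab("wrist"); cv2.imwrite(f"pics/{tag}.png",p); h=hsv(p)
    u=px(i,(exp[0],exp[1],z)); print("exp px",u.round(0))
    m=dict(yellow=(h[...,0]>18)&(h[...,0]<38)&(h[...,1]>90),blue=(h[...,0]>98)&(h[...,0]<130)&(h[...,1]>110),green=(h[...,0]>50)&(h[...,0]<75)&(h[...,1]>140),black=(h[...,2]<60))[name]|((h[...,1]<45)&(h[...,2]>170))
    w=np.zeros_like(m); a,b=map(int,u); R0=75; w[max(0,b-R0):b+R0,max(0,a-R0):a+R0]=1
    cs,_=cv2.findContours((m&w).astype(np.uint8),cv2.RETR_CCOMP,1)
    for c in cs:
        if len(c)>20:
            e=cv2.fitEllipse(c); print(np.round(e[0],1),np.round(e[1],1),onplane(i,e[0],z).round(1))
E
python3 - <<'E'
from sl import *
ring("yellow",(473,-144.5),"w4")
shift((473,-144.5,6),np.pi/2)
E
```

```text
exp px [274. 223.]
[274.2 220.7] [65.7 67.6] [ 471.3 -144.1   34. ]
[273.2 220.6] [42.8 50.9] [ 471.3 -144.7   34. ]
t 2.85 tcp [ 474.2 -142.3   91.6] yaw 1.574 q7 1.76 w 92.0 | shift [-0.0022 -0.0013  0.0856] spin 0.003
```

View pics/w4.png

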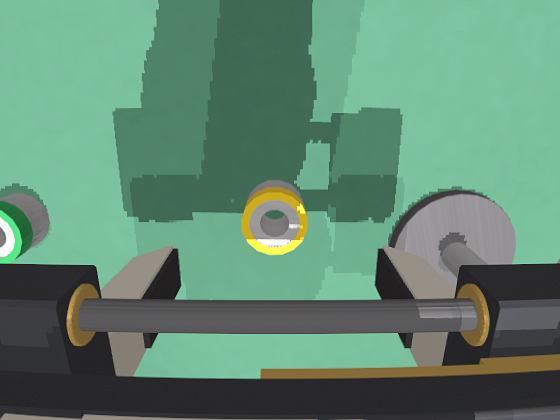

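Call:
carry_out(
  series=[
    {"x":-0.002,"y":-0.0025,"z":0.03,"spin":0},
    {"x":-0.002,"y":-0.0025,"z":0.06,"spin":0},
    {"x":-0.002,"y":-0.0025,"z":0.08,"spin":0},
    {"x":-0.002,"y":-0.0025,"z":0.085,"spin":0},
    {"x":-0.002,"y":-0.0025,"z":0.085,"spin":0},
    {"x":-0.002,"y":-0.0025,"z":0.085,"spin":0},
  ],
)

```text
time: 3.45
ee_pos: [472.0, -145.9, 7.2]
tcp_rot: [0.001, 0.707, 0.708, 0.001]
force: [0.6, 0.9, -0.4]
gripper_width: 1.006
```

Call:
carry_out(
  series=[
    {"x":0,"y":0,"z":0,"spin":0},
    {"x":0,"y":0,"z":0,"spin":0},
    {"x":0,"y":0,"z":0,"spin":0},
    {"x":0,"y":0,"z":0,"spin":0},
    {"x":0,"y":0,"z":0,"spin":0},
    {"x":0,"y":0,"z":0,"spin":0},
    {"x":0,"y":0,"z":0,"spin":0},
    {"x":0,"y":0,"z":0,"spin":0},
  ],
  fingers=0.03,
  newtons=40,
)

```text
time: 4.25
ee_pos: [470.4, -146.1, 5.6]
tcp_rot: [-0.0, 0.707, 0.707, -0.0]
force: [0.0, -0.3, 0.3]
gripper_width: 0.426
```

Call:
carry_out(
  series=[
    {"x":0,"y":0,"z":-0.03,"spin":0},
    {"x":0,"y":0,"z":-0.06,"spin":0},
    {"x":0,"y":0,"z":-0.1,"spin":0},
    {"x":0,"y":0,"z":-0.12,"spin":0},
    {"x":0,"y":0,"z":-0.12,"spin":0},
    {"x":0,"y":0,"z":-0.12,"spin":0},
  ],
)

```text
time: 4.85
ee_pos: [470.2, -146.3, 125.6]
tcp_rot: [0.0, 0.707, 0.707, 0.0]
force: [0.2, -0.4, -1.7]
gripper_width: 0.426
```

Run:
```python
from sl import *
s=r.read_state(); z=s["ee_pos"][2]-6+34
print(s["ee_pos"],s["force"])
ring("yellow",s["ee_pos"][:2],"w5",z)
shift((505,-19,s["ee_pos"][2]),np.pi/2)
```

```text
[ 470.23690728 -146.27045803  125.59072793] [ 0.16975153 -0.35097668 -1.72503928]
exp px [278. 299.]
[268.4 370.4] [  3.5 432.8] [ 505.3 -150.2  153.6]
[277.7 339.3] [13.3 72.9] [ 489.3 -146.3  153.6]
[277.5 285.5] [75.4 90.4] [ 464.3 -146.4  153.6]
t 4.9 tcp [ 469.5 -146.   124.8] yaw 1.571 q7 1.77 w 39.1 | shift [ 0.127   0.0355 -0.0008] spin 0.0
```

View pics/w5.png

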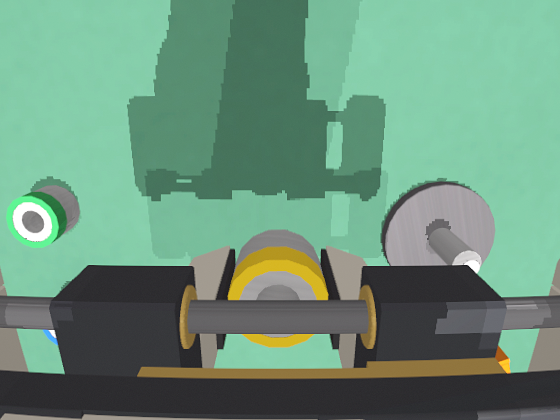

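Call:
carry_out(
  series=[
    {"x":0.03,"y":0.0,"z":-0.02,"spin":0},
    {"x":0.06,"y":0.03,"z":-0.03,"spin":0},
    {"x":0.09,"y":0.05,"z":-0.03,"spin":0},
    {"x":0.12,"y":0.075,"z":-0.03,"spin":0},
    {"x":0.127,"y":0.075,"z":-0.03,"spin":0},
    {"x":0.127,"y":0.075,"z":-0.03,"spin":0},
    {"x":0.127,"y":0.075,"z":-0.03,"spin":0},
  ],
)

```text
time: 5.6
ee_pos: [543.7, -20.2, 154.1]
tcp_rot: [-0.001, 0.707, 0.707, -0.002]
force: [0.4, 0.7, -1.0]
gripper_width: 0.425
```

Run:
```python
from sl import *
s=r.read_state(); 
p,d,i=grab("wrist"); cv2.imwrite("pics/w6.png",p); h=hsv(p)
m=((h[...,1]<40)&(h[...,2]>170)); 
for c,st in blobs(m,40): print("pin",c,st,onplane(i,c,62).round(1))
print(px(i,(505,-19,62)),px(i,(505,-19,12)))
shift((505,-19,s["ee_pos"][2]),np.pi/2)
```

```text
pin [308.2  94.7] [303  89  16  10  97] [468.3  -0.6  62. ]
pin [327.9 141.3] [321 120  15  44 568] [498.3  13.1  62. ]
[279.4912613  151.32013863] [279.1851618  141.29642741]
t 5.65 tcp [543.9 -20.8 154.5] yaw 1.569 q7 1.49 w 39.5 | shift [ 0.0018 -0.0389  0.0005] spin -0.002
```

View pics/w6.png

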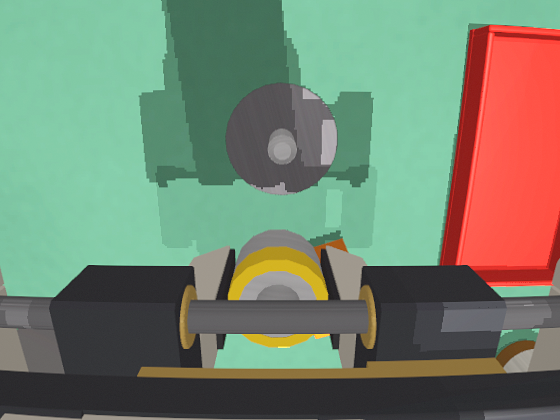

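Run:
```python
from h import *
p=cv2.imread("pics/w6.png"); crop(p,(282,148),30,"c6",10)
g=cv2.cvtColor(p,6)[120:180,255:310]
print(g[::3,::3] if 0 else "")
i=r.camera_info("wrist")
c=cv2.HoughCircles(cv2.GaussianBlur(p[:,:,1],(3,3),0)[110:190,240:330],cv2.HOUGH_GRADIENT,1,5,param1=60,param2=10,minRadius=5,maxRadius=16); print(c)
for uv in [(282,149),(282.5,150),(280,150)]: print(onplane(i,uv,62))
e=[onplane(i,(226,140),12),onplane(i,(337,140),12)]; print(e)
print(onplane(i,(278,347),154.5+28))
```

```text
[[[41.5 39.5 14.1]
  [40.5 33.5 15.4]
  [44.5 43.5 11.8]
  [44.5 27.5  8.4]]]
[503.74226889 -17.89688103  62.        ]
[504.41302118 -17.56172544  62.        ]
[504.4118767  -19.22992511  62.        ]
[array([504.18206178, -61.91396749,  12.        ]), array([504.23826169,  26.46432494,  12.        ])]
[566.84125255 -20.70457936 182.5       ]
```

View pics/c6.png

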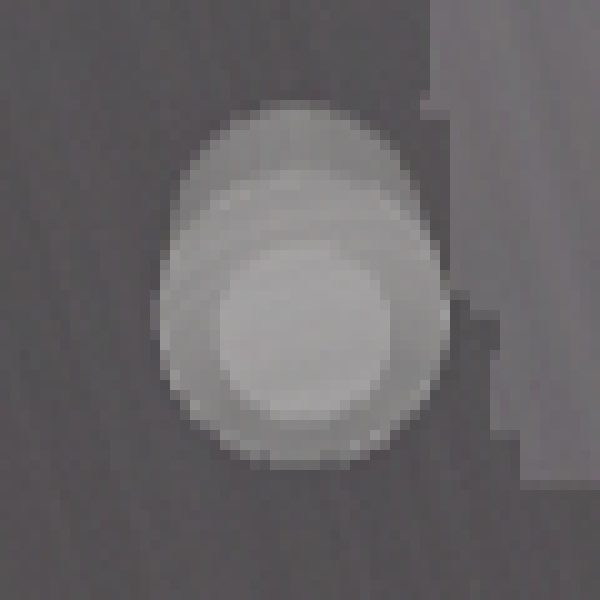

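Call:
carry_out(
  series=[
    {"x":0.002,"y":-0.03,"z":0.0,"spin":0},
    {"x":0.002,"y":-0.0405,"z":0.02,"spin":0},
    {"x":0.002,"y":-0.0405,"z":0.05,"spin":0},
    {"x":0.002,"y":-0.0405,"z":0.08,"spin":0},
    {"x":0.002,"y":-0.0405,"z":0.08,"spin":0},
    {"x":0.002,"y":-0.0405,"z":0.08,"spin":0},
  ],
)

```text
time: 6.25
ee_pos: [504.1, -18.4, 75.7]
tcp_rot: [-0.001, 0.708, 0.707, -0.001]
force: [-0.7, -0.5, -1.8]
gripper_width: 0.426
```

Call:
carry_out(
  series=[
    {"x":0,"y":0,"z":0.003,"spin":0},
    {"x":0,"y":0,"z":0.006,"spin":0},
    {"x":0,"y":0,"z":0.008,"spin":0},
    {"x":0,"y":0,"z":0.008,"spin":0},
  ],
)

```text
time: 6.65
ee_pos: [505.1, -17.2, 68.0]
tcp_rot: [0.0, 0.707, 0.707, 0.0]
force: [0.1, -0.1, -1.0]
gripper_width: 0.428
```

Run:
```python
from sl import *
s=r.read_state(); print(s["ee_pos"],s["force"],s["torque"])
p,d,i=grab("wrist"); cv2.imwrite("pics/w7.png",p)
p,d,i=grab("scene"); crop(p,(282,180),40,"s7",8)
```

```text
[505.08922238 -17.21263786  67.98386476] [ 0.13614494 -0.1211331  -1.02421084] [ 0.05495555  0.01396007 -0.02965341]
```

View pics/w7.png

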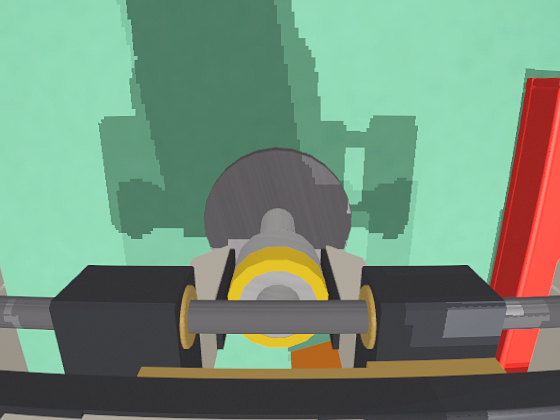

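View pics/s7.png

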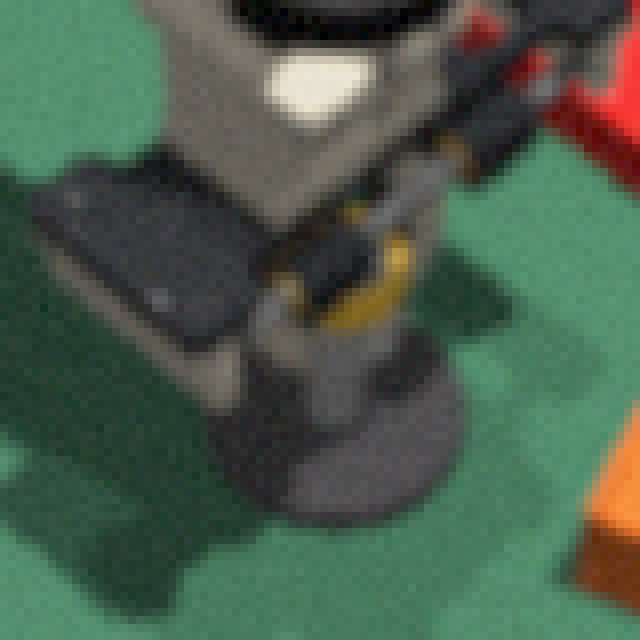

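Call:
carry_out(
  series=[
    {"x":0,"y":0,"z":0.002,"spin":0},
    {"x":0,"y":0,"z":0.004,"spin":0},
    {"x":0,"y":0,"z":0.005,"spin":0},
    {"x":0,"y":0,"z":0.006,"spin":0},
    {"x":0,"y":0,"z":0.007,"spin":0},
    {"x":0,"y":0,"z":0.007,"spin":0},
  ],
)

```text
time: 7.35
ee_pos: [504.3, -17.4, 62.7]
tcp_rot: [-0.0, 0.707, 0.707, -0.001]
force: [-8.3, -0.6, 22.6]
gripper_width: 0.421
```

Run:
```python
from sl import *
s=r.read_state(); print(s["ee_pos"],s["force"],s["torque"])
```

```text
[504.32970565 -17.42662583  62.72282423] [-8.276061   -0.61335233 22.56238214] [-0.08113791  2.21252288 -0.02137299]
```

Call:
carry_out(
  series=[
    {"x":0,"y":0,"z":-0.004,"spin":0},
    {"x":0,"y":-0.0015,"z":-0.004,"spin":0},
    {"x":0,"y":-0.0015,"z":-0.002,"spin":0},
    {"x":0,"y":-0.0015,"z":-0.001,"spin":0},
    {"x":0,"y":-0.0015,"z":0,"spin":0},
    {"x":0,"y":-0.0015,"z":0,"spin":0},
    {"x":0,"y":-0.0015,"z":0,"spin":0},
  ],
)

```text
time: 8.05
ee_pos: [503.6, -17.3, 62.4]
tcp_rot: [0.0, 0.707, 0.707, -0.0]
force: [-7.5, -0.7, 22.2]
gripper_width: 0.427
```

Run:
```python
from sl import *
s=r.read_state(); print(s["ee_pos"],s["force"],s["torque"])
```

```text
[503.60555634 -17.31300228  62.35360995] [-7.48181534 -0.70735513 22.20000643] [-0.02999535  1.69134348 -0.0140488 ]
```

Call:
carry_out(
  series=[
    {"x":0,"y":0,"z":-0.004,"spin":0},
    {"x":0,"y":-0.002,"z":-0.004,"spin":0},
    {"x":0,"y":-0.002,"z":-0.002,"spin":0},
    {"x":0,"y":-0.002,"z":-0.001,"spin":0},
    {"x":0,"y":-0.002,"z":0,"spin":0},
    {"x":0,"y":-0.002,"z":0,"spin":0},
    {"x":0,"y":-0.002,"z":0,"spin":0},
  ],
)

```text
time: 8.75
ee_pos: [503.0, -17.3, 62.3]
tcp_rot: [0.001, 0.707, 0.707, 0.001]
force: [-3.0, 0.1, 19.3]
gripper_width: 0.426
```

Run:
```python
from sl import *
s=r.read_state(); print(s["ee_pos"],s["force"],s["torque"])
p,d,i=grab("wrist"); cv2.imwrite("pics/w8.png",p)
```

```text
[503.01158796 -17.31016233  62.34528853] [-3.01686623  0.14380614 19.30991758] [-0.1175722   0.74611315 -0.00163231]
```

View pics/w8.png

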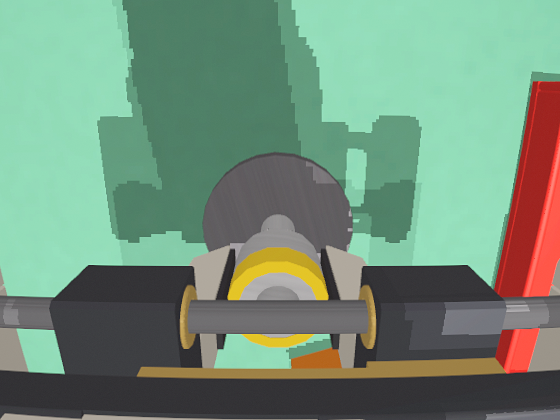

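Call:
carry_out(
  series=[
    {"x":0,"y":-0.0006,"z":-0.002,"spin":0},
    {"x":0,"y":-0.001,"z":-0.001,"spin":0},
    {"x":0,"y":-0.001,"z":0.0,"spin":0},
    {"x":0,"y":-0.001,"z":0.001,"spin":0},
    {"x":0,"y":-0.001,"z":0.002,"spin":0},
    {"x":0,"y":-0.001,"z":0.002,"spin":0},
  ],
)

```text
time: 9.4
ee_pos: [503.1, -17.3, 62.0]
tcp_rot: [0.002, 0.707, 0.707, 0.001]
force: [-5.9, 0.2, 33.9]
gripper_width: 0.428
```

Run:
```python
from sl import *
s=r.read_state(); print(s["ee_pos"],s["force"],s["torque"])
i=r.camera_info("wrist"); print(onplane(i,(278,347),s["ee_pos"][2]+28))
p,d,i=grab("scene"); crop(p,(282,180),40,"s9",8)
```

```text
[503.09688407 -17.30350666  62.01724154] [-5.86517197  0.1667559  33.87460206] [-0.11936611  1.37730126 -0.0184681 ]
[525.96467105 -17.16643433  90.01724154]
```

View pics/s9.png

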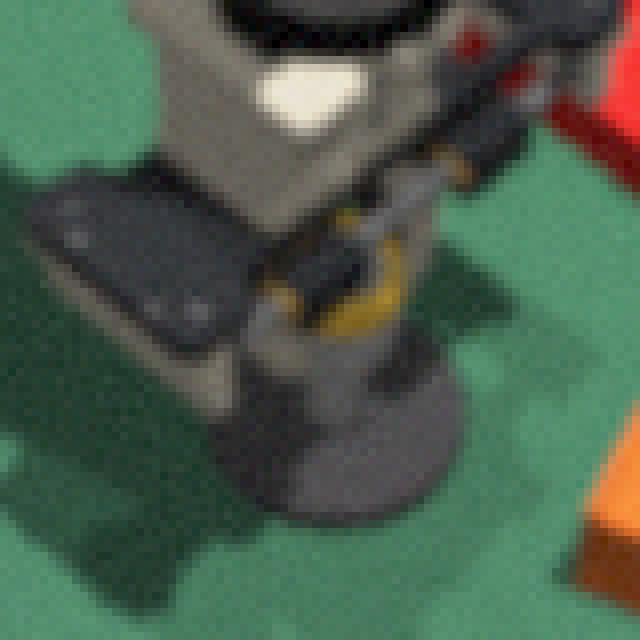

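Run:
```python
from h import *
p=cv2.imread("pics/top0.png"); h=hsv(p); i=r.camera_info("top")
for n,m in dict(red=((h[...,0]<8)|(h[...,0]>172))&(h[...,1]>110),blue=(h[...,0]>100)&(h[...,0]<125)&(h[...,1]>110)).items():
    m=m.copy(); m[:,:100]=0; m[:,230:]=0; m[:170]=0;m[290:]=0
    cs,_=cv2.findContours(m.astype(np.uint8),0,1); c=max(cs,key=cv2.contourArea); b=cv2.minAreaRect(c); 
    q=np.array([onplane(i,v,30)[:2] for v in cv2.boxPoints(b)]); print(n,b,q.round(0).tolist(),q.mean(0).round(1),np.linalg.norm(np.diff(q,axis=0),axis=1).round(0))
shift((472,180,160),np.pi/2)
```

```text
red ((186.9136962890625, 224.9195556640625), (41.1866455078125, 76.49700927734375), 1.005086064338684) [[419.0, 239.0], [629.0, 240.0], [627.0, 125.0], [419.0, 125.0]] [523.3 182.5] [210. 115. 209.]
blue ((136.442626953125, 226.49905395507812), (40.273277282714844, 75.59639739990234), 0.9391909241676331) [[413.0, 382.0], [623.0, 384.0], [621.0, 268.0], [413.0, 267.0]] [517.5 325. ] [210. 116. 208.]
t 9.45 tcp [503.1 -17.3  62. ] yaw 1.571 q7 1.46 w 39.2 | shift [ 0.1972 -0.0306 -0.0982] spin 0.0
```

Call:
carry_out(
  series=[
    {"x":0,"y":0,"z":-0.04,"spin":0},
    {"x":0,"y":0,"z":-0.08,"spin":0},
    {"x":0.045,"y":-0.01,"z":-0.1,"spin":0},
    {"x":0.09,"y":-0.02,"z":-0.1,"spin":0},
    {"x":0.135,"y":-0.035,"z":-0.1,"spin":0},
    {"x":0.18,"y":-0.049,"z":-0.1,"spin":0},
    {"x":0.205,"y":-0.049,"z":-0.1,"spin":0},
    {"x":0.205,"y":-0.049,"z":-0.1,"spin":0},
  ],
)

```text
time: 10.25
ee_pos: [449.5, 192.5, 157.9]
tcp_rot: [-0.001, 0.704, 0.71, 0.0]
force: [-0.1, -0.2, -1.2]
gripper_width: 0.426
```

Call:
carry_out(
  series=[
    {"x":0,"y":0,"z":0,"spin":0},
  ],
)

```text
time: 10.35
ee_pos: [450.3, 187.7, 157.6]
tcp_rot: [-0.0, 0.706, 0.708, -0.001]
force: [0.4, 0.3, -0.9]
gripper_width: 0.424
```

Run:
```python
from sl import *
s=r.read_state(); print(s["ee_pos"],s["force"],s["torque"])
p,d,i=grab("wrist"); cv2.imwrite("pics/w10.png",p); h=hsv(p)
for y in (150,200,230):
    row=h[y]; m=((row[:,0]<8)|(row[:,0]>172))&(row[:,1]>110); k=np.where(m)[0]; 
    print(y,k.min(),k.max(),onplane(i,(k.min(),y),30).round(1),onplane(i,(k.max(),y),30).round(1))
shift((454,187,11.5),np.pi/2)
```

```text
[450.32576418 187.70379668 157.61862814] [ 0.40120433  0.28203798 -0.87190385] [-0.00697009  0.04306404 -0.05688436]
150 207 343 [416.5 133.7  30. ] [416.3 237.4  30. ]
200 207 343 [456.3 131.7  30. ] [456.  239.5  30. ]
230 208 341 [481.8 131.1  30. ] [481.5 239.2  30. ]
t 10.4 tcp [450.7 186.6 157.7] yaw 1.571 q7 1.03 w 39.1 | shift [0.0006 0.0036 0.1462] spin -0.0
```

View pics/w10.png

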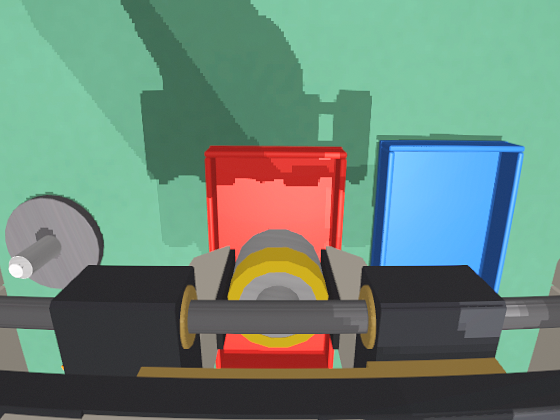

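Call:
carry_out(
  series=[
    {"x":-0.001,"y":0,"z":0.045,"spin":0},
    {"x":-0.001,"y":0,"z":0.09,"spin":0},
    {"x":-0.001,"y":0,"z":0.12,"spin":0},
    {"x":-0.001,"y":0,"z":0.138,"spin":0},
    {"x":-0.001,"y":0,"z":0.143,"spin":0},
    {"x":-0.001,"y":0,"z":0.146,"spin":0},
    {"x":-0.001,"y":0,"z":0.146,"spin":0},
  ],
)

```text
time: 11.1
ee_pos: [452.0, 186.3, 13.1]
tcp_rot: [0.0, 0.707, 0.707, 0.0]
force: [-0.6, -0.5, -0.4]
gripper_width: 0.426
```

Call:
carry_out(
  series=[
    {"x":0,"y":0,"z":0,"spin":0},
    {"x":0,"y":0,"z":0,"spin":0},
    {"x":0,"y":0,"z":0,"spin":0},
  ],
  fingers=0.052,
)

```text
time: 11.4
ee_pos: [452.1, 187.1, 13.6]
tcp_rot: [0.0, 0.707, 0.707, 0.001]
force: [0.2, 0.1, 1.1]
gripper_width: 0.562
```

Call:
carry_out(
  series=[
    {"x":0,"y":0,"z":-0.01,"spin":0},
    {"x":0,"y":0,"z":-0.03,"spin":0},
    {"x":0,"y":0,"z":-0.06,"spin":0},
    {"x":0,"y":0,"z":-0.1,"spin":0},
    {"x":0,"y":0,"z":-0.14,"spin":0},
    {"x":0,"y":0,"z":-0.14,"spin":0},
  ],
)

```text
time: 12.0
ee_pos: [455.2, 188.7, 158.9]
tcp_rot: [0.002, 0.707, 0.707, 0.005]
force: [0.4, -0.3, 0.1]
gripper_width: 0.567
```

Run:
```python
from sl import *
p,d,i=grab("wrist"); cv2.imwrite("pics/w11.png",p); cv2.imwrite("pics/t11.png",grab("top")[0])
shift((560,-200,158),np.pi/2)
```

```text
t 12.1 tcp [452.2 187.1 154.4] yaw 1.571 q7 1.02 w 52.0 | shift [-0.3871  0.1077 -0.0036] spin 0.0
```

View pics/w11.png

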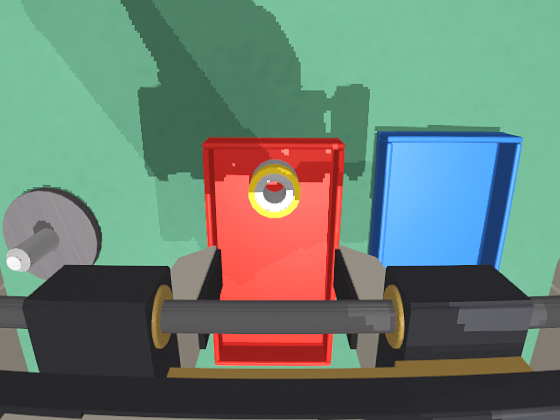

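View pics/t11.png

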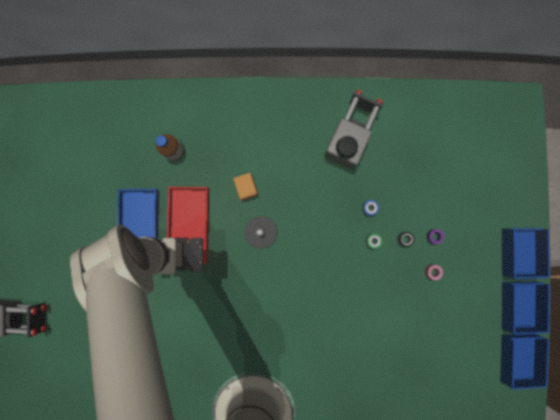

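Call:
carry_out(
  series=[
    {"x":-0.045,"y":0.005,"z":0,"spin":0},
    {"x":-0.09,"y":0.012,"z":0,"spin":0},
    {"x":-0.135,"y":0.018,"z":0,"spin":0},
    {"x":-0.18,"y":0.03,"z":0,"spin":0},
    {"x":-0.225,"y":0.042,"z":0,"spin":0},
    {"x":-0.27,"y":0.054,"z":0,"spin":0},
    {"x":-0.315,"y":0.066,"z":0,"spin":0},
    {"x":-0.36,"y":0.078,"z":0,"spin":0},
  ],
  fingers=0.08,
)

```text
time: 12.9
ee_pos: [528.3, -174.7, 151.1]
tcp_rot: [-0.001, 0.707, 0.707, -0.001]
force: [0.3, -0.2, -0.2]
gripper_width: 0.872
```

Call:
carry_out(
  series=[
    {"x":-0.045,"y":0.012,"z":0.015,"spin":0},
    {"x":-0.09,"y":0.024,"z":0.03,"spin":0},
    {"x":-0.13,"y":0.036,"z":0.045,"spin":0},
    {"x":-0.142,"y":0.044,"z":0.06,"spin":0},
    {"x":-0.142,"y":0.044,"z":0.06,"spin":0},
    {"x":-0.142,"y":0.044,"z":0.06,"spin":0},
    {"x":-0.142,"y":0.044,"z":0.06,"spin":0},
  ],
)

```text
time: 13.6
ee_pos: [573.5, -313.1, 92.6]
tcp_rot: [-0.001, 0.706, 0.708, 0.0]
force: [-0.2, 1.4, 0.1]
gripper_width: 0.874
```

Run:
```python
from sl import *
shift((573,-317,6),np.pi/2)
ring("blue",(573,-317),"w12")
```

```text
t 13.6 tcp [ 573.5 -313.1   92.6] yaw 1.573 q7 2.0 w 80.2 | shift [-0.004  -0.0004  0.0866] spin 0.002
exp px [271. 222.]
[270.5 219.1] [65.1 66.4] [ 570.9 -317.3   34. ]
[270.5 218.7] [41.9 53.3] [ 570.7 -317.3   34. ]
```

View pics/w12.png

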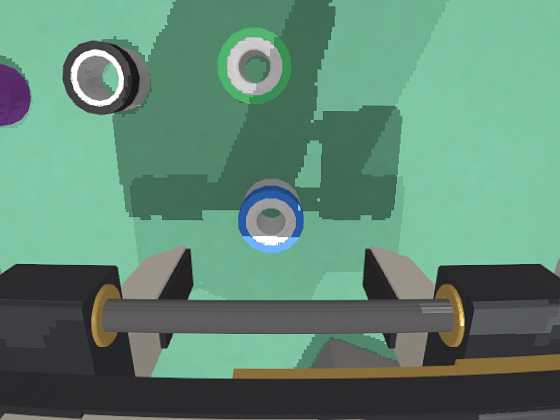

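Run:
```python
from sl import *
p,d,i=grab("wrist")
for uv in [(330,338),(345,345),(380,358),(320,355)]: print(uv,depthpt(i,uv,d[uv[1],uv[0]]).round(0))
s=r.read_state();print(s["ee_pos"])
```

```text
(330, 338) [ 684. -271.   -1.]
(345, 345) [ 684. -261.    8.]
(380, 358) [ 697. -232.    9.]
(320, 355) [ 695. -279.    7.]
[ 573.96924769 -313.57880087   93.45536966]
```

Call:
carry_out(
  series=[
    {"x":-0.004,"y":-0.003,"z":0.03,"spin":0},
    {"x":-0.004,"y":-0.003,"z":0.06,"spin":0},
    {"x":-0.004,"y":-0.003,"z":0.08,"spin":0},
    {"x":-0.004,"y":-0.003,"z":0.087,"spin":0},
    {"x":-0.004,"y":-0.003,"z":0.087,"spin":0},
    {"x":-0.004,"y":-0.003,"z":0.087,"spin":0},
  ],
)

```text
time: 14.3
ee_pos: [571.6, -319.2, 7.1]
tcp_rot: [0.001, 0.707, 0.707, 0.0]
force: [0.2, -0.3, 0.0]
gripper_width: 0.871
```

Call:
carry_out(
  series=[
    {"x":0,"y":0,"z":0,"spin":0},
    {"x":0,"y":0,"z":0,"spin":0},
    {"x":0,"y":0,"z":0,"spin":0},
    {"x":0,"y":0,"z":0,"spin":0},
    {"x":0,"y":0,"z":0,"spin":0},
    {"x":0,"y":0,"z":0,"spin":0},
    {"x":0,"y":0,"z":0,"spin":0},
  ],
  fingers=0.03,
  newtons=40,
)

```text
time: 15.0
ee_pos: [570.5, -319.0, 5.8]
tcp_rot: [-0.0, 0.707, 0.707, 0.0]
force: [-0.7, 0.3, 1.3]
gripper_width: 0.426
```

Call:
carry_out(
  series=[
    {"x":0,"y":0,"z":-0.03,"spin":0},
    {"x":0,"y":0,"z":-0.06,"spin":0},
    {"x":0,"y":0,"z":-0.1,"spin":0},
    {"x":0,"y":0,"z":-0.11,"spin":0},
    {"x":0,"y":0,"z":-0.11,"spin":0},
    {"x":0,"y":0,"z":-0.11,"spin":0},
  ],
)

```text
time: 15.6
ee_pos: [569.5, -318.8, 114.4]
tcp_rot: [-0.001, 0.707, 0.707, -0.0]
force: [0.3, 0.5, -1.2]
gripper_width: 0.421
```

Run:
```python
from sl import *
p,d,i=grab("wrist"); cv2.imwrite("pics/w13.png",p)
shift((503,-17.3,115),np.pi/2)
```

```text
t 15.65 tcp [ 569.  -318.5  113.6] yaw 1.571 q7 2.01 w 38.3 | shift [ 0.3012 -0.066  -0.0007] spin 0.0
```

View pics/w13.png

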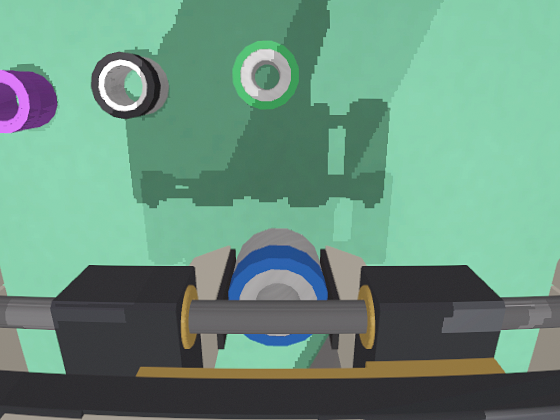

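Call:
carry_out(
  series=[
    {"x":0.045,"y":-0.01,"z":0,"spin":0},
    {"x":0.09,"y":-0.02,"z":0,"spin":0},
    {"x":0.135,"y":-0.03,"z":0,"spin":0},
    {"x":0.18,"y":-0.04,"z":0,"spin":0},
    {"x":0.225,"y":-0.05,"z":0,"spin":0},
    {"x":0.27,"y":-0.06,"z":0,"spin":0},
    {"x":0.301,"y":-0.066,"z":0,"spin":0},
    {"x":0.301,"y":-0.066,"z":0,"spin":0},
  ],
)

```text
time: 16.45
ee_pos: [501.8, -12.0, 113.9]
tcp_rot: [-0.003, 0.704, 0.71, -0.001]
force: [-1.0, -0.1, -1.4]
gripper_width: 0.415
```

Call:
carry_out(
  series=[
    {"x":0,"y":0,"z":0.02,"spin":0},
    {"x":0,"y":0,"z":0.03,"spin":0},
    {"x":0,"y":0,"z":0.038,"spin":0},
    {"x":0,"y":0,"z":0.038,"spin":0},
    {"x":0,"y":0,"z":0.038,"spin":0},
  ],
)

```text
time: 16.95
ee_pos: [504.3, -18.7, 77.4]
tcp_rot: [-0.0, 0.707, 0.707, -0.0]
force: [-0.9, 0.0, -1.3]
gripper_width: 0.425
```

Run:
```python
from sl import *
for _ in range(3):
    s=r.read_state(); p,d,i=grab("wrist"); print(s["ee_pos"])
cv2.imwrite("pics/w14.png",p)
shift((503,-17.3,70),np.pi/2)
```

```text
[504.27668814 -18.70399007  77.40855122]
[504.64188218 -18.61980362  77.80088606]
[504.86640094 -18.51445981  78.07725165]
t 17.1 tcp [504.9 -18.4  78.2] yaw 1.571 q7 1.48 w 38.7 | shift [ 0.0011 -0.0019  0.0082] spin -0.0
```

View pics/w14.png

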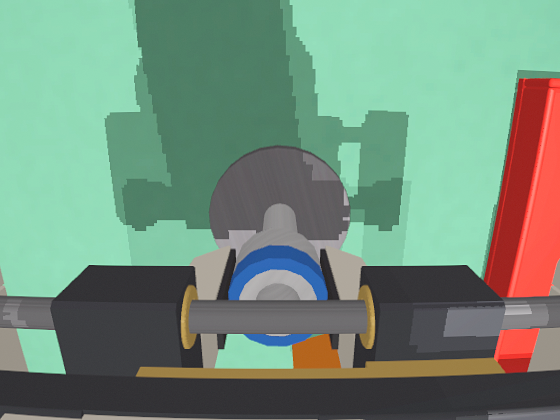

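Call:
carry_out(
  series=[
    {"x":0.001,"y":-0.002,"z":0.004,"spin":0},
    {"x":0.001,"y":-0.002,"z":0.008,"spin":0},
    {"x":0.001,"y":-0.002,"z":0.01,"spin":0},
    {"x":0.001,"y":-0.002,"z":0.012,"spin":0},
    {"x":0.001,"y":-0.002,"z":0.014,"spin":0},
    {"x":0.001,"y":-0.002,"z":0.016,"spin":0},
    {"x":0.001,"y":-0.002,"z":0.018,"spin":0},
    {"x":0.001,"y":-0.002,"z":0.018,"spin":0},
  ],
)

```text
time: 17.9
ee_pos: [503.1, -17.3, 62.4]
tcp_rot: [0.001, 0.707, 0.707, 0.0]
force: [-8.4, -0.2, 27.4]
gripper_width: 0.422
```

Run:
```python
from sl import *
s=r.read_state(); print(s["ee_pos"],s["force"],s["torque"])
```

```text
[503.13772624 -17.32730754  62.4313553 ] [-8.43084907 -0.16883371 27.4403427 ] [-0.01898786  1.97653773 -0.01496007]
```

Call:
carry_out(
  series=[
    {"x":0,"y":-0.0005,"z":-0.003,"spin":0},
    {"x":0,"y":-0.0015,"z":-0.003,"spin":0},
    {"x":0,"y":-0.002,"z":-0.001,"spin":0},
    {"x":0,"y":-0.002,"z":0.0,"spin":0},
    {"x":0,"y":-0.002,"z":0.001,"spin":0},
    {"x":0,"y":-0.002,"z":0.001,"spin":0},
  ],
)

```text
time: 18.5
ee_pos: [502.9, -17.3, 62.3]
tcp_rot: [0.002, 0.707, 0.707, 0.001]
force: [-8.0, -0.3, 35.3]
gripper_width: 0.421
```

Run:
```python
from sl import *
s=r.read_state(); print(s["ee_pos"],s["force"],s["torque"])
cv2.imwrite("pics/w15.png",grab("wrist")[0])
shift((502,-17.3,160),np.pi/2)
```

```text
[502.90320349 -17.31650552  62.30062202] [-8.03117602 -0.26946731 35.26837256] [-0.0373202   1.73084783 -0.03831089]
t 18.55 tcp [502.9 -17.3  62.3] yaw 1.571 q7 1.47 w 38.7 | shift [-0.0001 -0.0005 -0.0977] spin 0.0
```

View pics/w15.png

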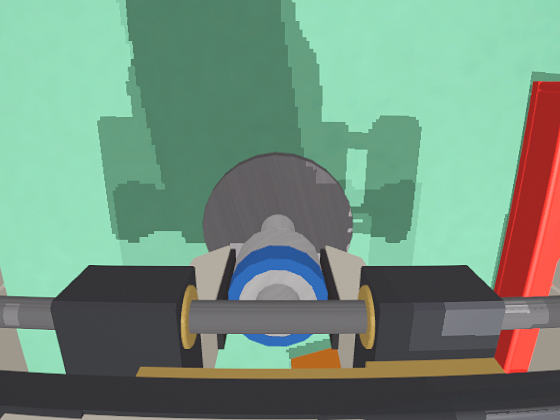

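Call:
carry_out(
  series=[
    {"x":0,"y":0,"z":-0.04,"spin":0},
    {"x":0,"y":0,"z":-0.08,"spin":0},
    {"x":0.045,"y":-0.003,"z":-0.09,"spin":0},
    {"x":0.09,"y":-0.003,"z":-0.09,"spin":0},
    {"x":0.135,"y":-0.003,"z":-0.09,"spin":0},
    {"x":0.18,"y":-0.003,"z":-0.09,"spin":0},
    {"x":0.203,"y":-0.003,"z":-0.09,"spin":0},
    {"x":0.203,"y":-0.003,"z":-0.09,"spin":0},
  ],
)

```text
time: 19.35
ee_pos: [496.1, 191.0, 148.1]
tcp_rot: [-0.001, 0.704, 0.71, 0.001]
force: [-0.8, -0.8, -1.7]
gripper_width: 0.422
```

Call:
carry_out(
  series=[
    {"x":0,"y":0,"z":0,"spin":0},
    {"x":0,"y":0,"z":0,"spin":0},
    {"x":0,"y":0,"z":0,"spin":0},
  ],
)

```text
time: 19.65
ee_pos: [497.4, 184.0, 148.4]
tcp_rot: [0.0, 0.708, 0.706, -0.001]
force: [-0.2, 0.5, -0.3]
gripper_width: 0.421
```

Run:
```python
from sl import *
p,d,i=grab("wrist"); cv2.imwrite("pics/w16.png",p); h=hsv(p)
for y in (120,150,200):
    row=h[y]; m=((row[:,0]<8)|(row[:,0]>172))&(row[:,1]>110); k=np.where(m)[0]; 
    print(y,k.min(),k.max(),onplane(i,(k.min(),y),30).round(1),onplane(i,(k.max(),y),30).round(1))
shift((498,185.7,12),np.pi/2)
```

```text
120 205 355 [440.2 131.6  30. ] [440.4 240.   30. ]
150 206 353 [462.1 131.1  30. ] [462.2 239.7  30. ]
200 209 350 [500.6 131.3  30. ] [500.8 239.5  30. ]
t 19.7 tcp [497.5 184.2 148.5] yaw 1.569 q7 1.07 w 39.1 | shift [0.0016 0.0005 0.1365] spin -0.002
```

View pics/w16.png

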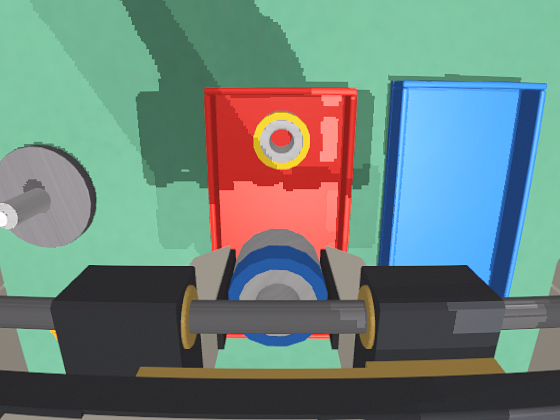

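Call:
carry_out(
  series=[
    {"x":0.0015,"y":0.003,"z":0.045,"spin":0},
    {"x":0.0015,"y":0.003,"z":0.09,"spin":0},
    {"x":0.0015,"y":0.003,"z":0.115,"spin":0},
    {"x":0.0015,"y":0.003,"z":0.13,"spin":0},
    {"x":0.0015,"y":0.003,"z":0.135,"spin":0},
    {"x":0.0015,"y":0.003,"z":0.137,"spin":0},
    {"x":0.0015,"y":0.003,"z":0.137,"spin":0},
  ],
)

```text
time: 20.4
ee_pos: [501.4, 187.6, 12.8]
tcp_rot: [0.0, 0.707, 0.707, 0.001]
force: [0.4, 0.1, -0.8]
gripper_width: 0.423
```

Call:
carry_out(
  series=[
    {"x":0,"y":0,"z":0,"spin":0},
    {"x":0,"y":0,"z":0,"spin":0},
    {"x":0,"y":0,"z":0,"spin":0},
  ],
  fingers=0.052,
)

```text
time: 20.7
ee_pos: [501.1, 187.5, 12.6]
tcp_rot: [0.0, 0.707, 0.707, 0.001]
force: [0.3, 0.4, 1.0]
gripper_width: 0.563
```

Call:
carry_out(
  series=[
    {"x":0,"y":0,"z":-0.01,"spin":0},
    {"x":0,"y":0,"z":-0.03,"spin":0},
    {"x":0,"y":0,"z":-0.06,"spin":0},
    {"x":0,"y":0,"z":-0.1,"spin":0},
    {"x":0,"y":0,"z":-0.14,"spin":0},
    {"x":0,"y":0,"z":-0.14,"spin":0},
  ],
)

```text
time: 21.3
ee_pos: [504.4, 189.1, 158.3]
tcp_rot: [0.002, 0.707, 0.707, 0.005]
force: [1.0, -0.1, 0.4]
gripper_width: 0.567
```

Run:
```python
from sl import *
p,d,i=grab("wrist"); cv2.imwrite("pics/w17.png",p); t=grab("top")[0];cv2.imwrite("pics/t17.png",t[150:310,280:470])
shift((482,-324,92),np.pi/2)
```

```text
t 21.4 tcp [501.3 187.6 153.6] yaw 1.571 q7 1.07 w 52.0 | shift [-0.5117 -0.0196  0.061 ] spin 0.0
```

View pics/w17.png

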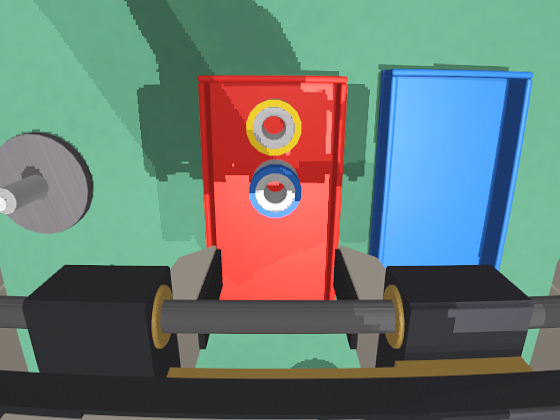

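View pics/t17.png

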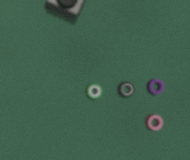

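Call:
carry_out(
  series=[
    {"x":-0.045,"y":0,"z":0,"spin":0},
    {"x":-0.09,"y":0,"z":0,"spin":0},
    {"x":-0.135,"y":0,"z":0,"spin":0},
    {"x":-0.18,"y":0,"z":0,"spin":0},
    {"x":-0.225,"y":0,"z":0,"spin":0},
    {"x":-0.27,"y":0,"z":0,"spin":0},
    {"x":-0.315,"y":0,"z":0,"spin":0},
    {"x":-0.36,"y":-0.005,"z":0,"spin":0},
  ],
  fingers=0.08,
)

```text
time: 22.2
ee_pos: [494.5, -174.1, 150.5]
tcp_rot: [-0.001, 0.707, 0.707, -0.0]
force: [0.8, 0.8, 0.1]
gripper_width: 0.871
```

Call:
carry_out(
  series=[
    {"x":-0.045,"y":-0.005,"z":0.015,"spin":0},
    {"x":-0.09,"y":-0.01,"z":0.03,"spin":0},
    {"x":-0.13,"y":-0.014,"z":0.045,"spin":0},
    {"x":-0.152,"y":-0.014,"z":0.06,"spin":0},
    {"x":-0.152,"y":-0.014,"z":0.06,"spin":0},
    {"x":-0.152,"y":-0.014,"z":0.06,"spin":0},
    {"x":-0.152,"y":-0.014,"z":0.06,"spin":0},
  ],
)

```text
time: 22.9
ee_pos: [481.8, -322.7, 91.4]
tcp_rot: [-0.001, 0.706, 0.708, 0.0]
force: [0.7, 0.9, 0.1]
gripper_width: 0.872
```

Run:
```python
from sl import *
ring("green",(482,-324),"w18")
shift((482,-324,6),np.pi/2)
```

```text
exp px [275. 224.]
[299.2 232.3] [ 7.5 14.2] [ 487.4 -309.3   34. ]
[271.1 218.5] [54.  60.2] [ 478.5 -326.5   34. ]
t 22.95 tcp [ 482.2 -322.7   91.9] yaw 1.574 q7 2.1 w 80.2 | shift [-0.0014 -0.0002  0.0859] spin 0.003
```

View pics/w18.png

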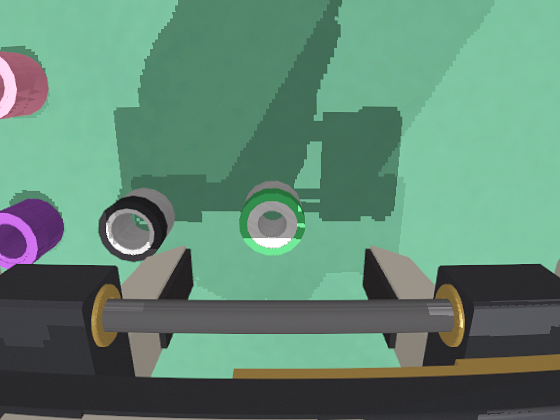

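Call:
carry_out(
  series=[
    {"x":-0.0035,"y":-0.0015,"z":0.01,"spin":0},
    {"x":-0.0035,"y":-0.0015,"z":0.03,"spin":0},
    {"x":-0.0035,"y":-0.0015,"z":0.06,"spin":0},
    {"x":-0.0035,"y":-0.0015,"z":0.08,"spin":0},
    {"x":-0.0035,"y":-0.0015,"z":0.086,"spin":0},
    {"x":-0.0035,"y":-0.0015,"z":0.086,"spin":0},
    {"x":-0.0035,"y":-0.0015,"z":0.086,"spin":0},
  ],
  fingers=0.064,
)

```text
time: 23.65
ee_pos: [480.7, -328.4, 6.5]
tcp_rot: [0.001, 0.707, 0.707, 0.0]
force: [-1.2, -0.7, 0.7]
gripper_width: 0.696
```

Call:
carry_out(
  series=[
    {"x":0,"y":0,"z":0,"spin":0},
    {"x":0,"y":0,"z":0,"spin":0},
    {"x":0,"y":0,"z":0,"spin":0},
    {"x":0,"y":0,"z":0,"spin":0},
    {"x":0,"y":0,"z":0,"spin":0},
    {"x":0,"y":0,"z":0,"spin":0},
    {"x":0,"y":0,"z":0,"spin":0},
  ],
  fingers=0.03,
  newtons=40,
)

```text
time: 24.35
ee_pos: [480.3, -328.2, 6.3]
tcp_rot: [0.0, 0.707, 0.707, 0.0]
force: [-1.6, 1.5, 4.9]
gripper_width: 0.431
```

Call:
carry_out(
  series=[
    {"x":0,"y":0,"z":-0.03,"spin":0},
    {"x":0,"y":0,"z":-0.06,"spin":0},
    {"x":0,"y":0,"z":-0.1,"spin":0},
    {"x":0,"y":0,"z":-0.11,"spin":0},
    {"x":0,"y":0,"z":-0.11,"spin":0},
    {"x":0,"y":0,"z":-0.11,"spin":0},
  ],
)

```text
time: 24.95
ee_pos: [479.1, -327.8, 114.5]
tcp_rot: [-0.001, 0.707, 0.707, -0.0]
force: [-0.0, 0.5, -0.9]
gripper_width: 0.43
```

Run:
```python
from sl import *
p,d,i=grab("wrist"); cv2.imwrite("pics/w19.png",p)
shift((502.5,-17.3,115),np.pi/2)
```

```text
t 25.0 tcp [ 478.7 -327.5  113.9] yaw 1.571 q7 2.11 w 39.5 | shift [ 0.3102  0.0239 -0.0006] spin 0.0
```

View pics/w19.png

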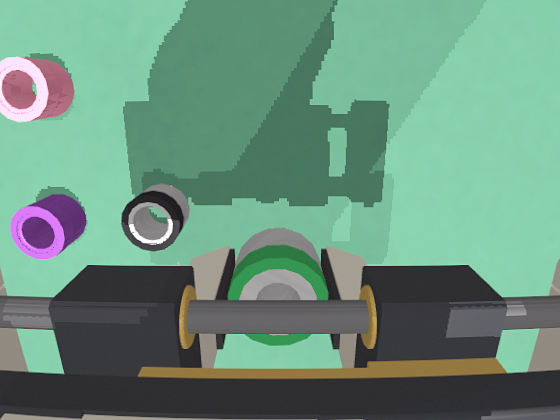

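Call:
carry_out(
  series=[
    {"x":0.045,"y":0.003,"z":0,"spin":0},
    {"x":0.09,"y":0.006,"z":0,"spin":0},
    {"x":0.135,"y":0.01,"z":0,"spin":0},
    {"x":0.18,"y":0.014,"z":0,"spin":0},
    {"x":0.225,"y":0.018,"z":0,"spin":0},
    {"x":0.27,"y":0.022,"z":0,"spin":0},
    {"x":0.31,"y":0.023,"z":0,"spin":0},
    {"x":0.31,"y":0.023,"z":0,"spin":0},
  ],
)

```text
time: 25.8
ee_pos: [501.6, -10.6, 114.0]
tcp_rot: [-0.002, 0.703, 0.711, 0.0]
force: [-0.7, 0.3, -0.8]
gripper_width: 0.429
```

Call:
carry_out(
  series=[
    {"x":0,"y":0,"z":0.02,"spin":0},
    {"x":0,"y":0,"z":0.03,"spin":0},
    {"x":0,"y":0,"z":0.037,"spin":0},
    {"x":0,"y":0,"z":0.037,"spin":0},
    {"x":0,"y":0,"z":0.037,"spin":0},
    {"x":0,"y":0,"z":0.037,"spin":0},
  ],
)

```text
time: 26.4
ee_pos: [503.3, -18.6, 79.1]
tcp_rot: [0.0, 0.707, 0.707, 0.0]
force: [-0.5, 0.7, -1.2]
gripper_width: 0.429
```

Run:
```python
from sl import *
shift((502.5,-17.3,62),np.pi/2)
cv2.imwrite("pics/w20.png",grab("wrist")[0])
```

```text
t 26.4 tcp [503.3 -18.6  79.1] yaw 1.57 q7 1.49 w 39.4 | shift [ 0.0013 -0.0008  0.0171] spin -0.0
```

View pics/w20.png

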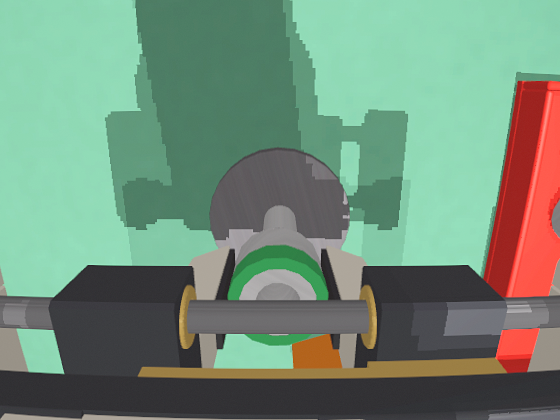

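Call:
carry_out(
  series=[
    {"x":0.001,"y":-0.0015,"z":0.004,"spin":0},
    {"x":0.001,"y":-0.0015,"z":0.008,"spin":0},
    {"x":0.001,"y":-0.0015,"z":0.011,"spin":0},
    {"x":0.001,"y":-0.0015,"z":0.013,"spin":0},
    {"x":0.001,"y":-0.0015,"z":0.015,"spin":0},
    {"x":0.001,"y":-0.0015,"z":0.017,"spin":0},
    {"x":0.001,"y":-0.0015,"z":0.019,"spin":0},
    {"x":0.001,"y":-0.0015,"z":0.019,"spin":0},
  ],
)

```text
time: 27.25
ee_pos: [503.1, -17.3, 62.9]
tcp_rot: [0.001, 0.707, 0.707, 0.001]
force: [-8.5, -0.1, 30.3]
gripper_width: 0.427
```

Run:
```python
from sl import *
s=r.read_state(); print(s["ee_pos"],s["force"],s["torque"])
```

```text
[503.09666259 -17.25279898  62.94425826] [-8.47886753 -0.09782401 30.25311071] [-0.02600243  1.80453546 -0.01061485]
```

Call:
carry_out(
  series=[
    {"x":0,"y":-0.0005,"z":-0.003,"spin":0},
    {"x":0,"y":-0.0015,"z":-0.003,"spin":0},
    {"x":0,"y":-0.0025,"z":-0.001,"spin":0},
    {"x":0,"y":-0.0025,"z":0.0,"spin":0},
    {"x":0,"y":-0.0025,"z":0.001,"spin":0},
    {"x":0,"y":-0.0025,"z":0.001,"spin":0},
  ],
)

```text
time: 27.85
ee_pos: [502.7, -17.2, 62.9]
tcp_rot: [0.003, 0.707, 0.707, 0.002]
force: [-5.4, -0.3, 38.0]
gripper_width: 0.43
```

Run:
```python
from sl import *
s=r.read_state(); print(s["ee_pos"],s["force"],s["torque"])
cv2.imwrite("pics/w21.png",grab("wrist")[0])
```

```text
[502.73065691 -17.23913343  62.85615121] [-5.38168366 -0.34514271 37.95612037] [-0.07794894  1.2668448  -0.06176931]
```

View pics/w21.png

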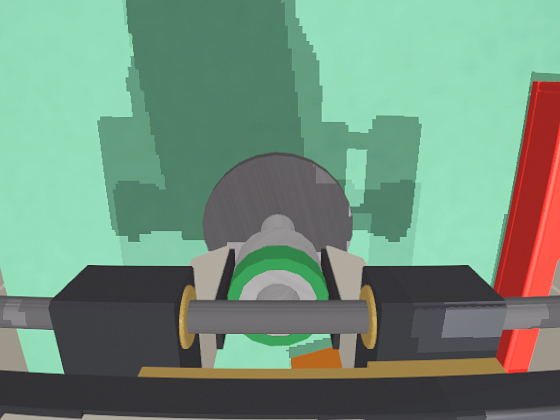

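Call:
carry_out(
  series=[
    {"x":0,"y":0,"z":-0.04,"spin":0},
    {"x":0,"y":0,"z":-0.08,"spin":0},
    {"x":0.045,"y":0.01,"z":-0.09,"spin":0},
    {"x":0.09,"y":0.02,"z":-0.09,"spin":0},
    {"x":0.135,"y":0.03,"z":-0.09,"spin":0},
    {"x":0.18,"y":0.04,"z":-0.09,"spin":0},
    {"x":0.203,"y":0.047,"z":-0.09,"spin":0},
    {"x":0.203,"y":0.047,"z":-0.09,"spin":0},
  ],
)

```text
time: 28.7
ee_pos: [545.0, 191.4, 147.8]
tcp_rot: [-0.001, 0.705, 0.71, 0.0]
force: [-1.2, 0.3, -1.4]
gripper_width: 0.428
```

Call:
carry_out(
  series=[
    {"x":0,"y":0,"z":0,"spin":0},
    {"x":0,"y":0,"z":0,"spin":0},
    {"x":0,"y":0,"z":0,"spin":0},
  ],
)

```text
time: 29.0
ee_pos: [545.6, 183.8, 148.3]
tcp_rot: [0.0, 0.708, 0.706, -0.001]
force: [0.5, -1.0, -0.6]
gripper_width: 0.427
```

Run:
```python
from sl import *
p,d,i=grab("wrist"); cv2.imwrite("pics/w22.png",p); h=hsv(p)
for y in (80,120,150,200):
    row=h[y]; m=((row[:,0]<8)|(row[:,0]>172))&(row[:,1]>110); k=np.where(m)[0]; 
    print(y,k.min(),k.max(),onplane(i,(k.min(),y),30).round(1),onplane(i,(k.max(),y),30).round(1))
shift((548,185.7,12.5),np.pi/2)
```

```text
80 203 357 [460.5 131.3  30. ] [460.7 239.8  30. ]
120 205 355 [488.4 131.4  30. ] [488.5 239.8  30. ]
150 206 353 [510.2 130.9  30. ] [510.4 239.4  30. ]
200 209 350 [548.7 131.1  30. ] [548.9 239.2  30. ]
t 29.05 tcp [545.7 184.  148.5] yaw 1.569 q7 1.11 w 39.4 | shift [0.0018 0.0023 0.136 ] spin -0.002
```

View pics/w22.png

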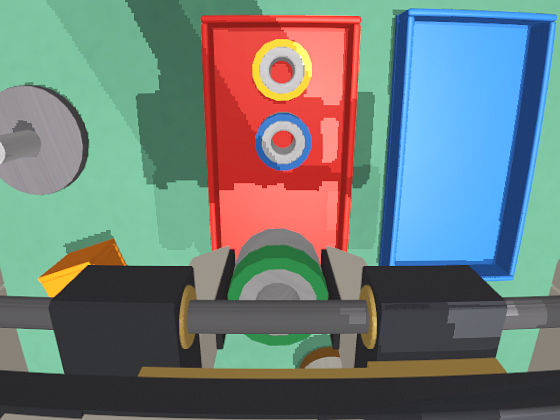

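Run:
```python
from sl import *
p,d,i=grab("wrist")
for uv in [(322,352),(320,360),(310,355),(335,362)]: print(uv,depthpt(i,uv,d[uv[1],uv[0]]).round(0))
```

```text
(322, 352) [706. 226.  10.]
(320, 360) [707. 223.  20.]
(310, 355) [712. 215.   7.]
(335, 362) [705. 236.  25.]
```

Call:
carry_out(
  series=[
    {"x":0.0015,"y":0.002,"z":0.045,"spin":0},
    {"x":0.0015,"y":0.002,"z":0.09,"spin":0},
    {"x":0.0015,"y":0.002,"z":0.115,"spin":0},
    {"x":0.0015,"y":0.002,"z":0.13,"spin":0},
    {"x":0.0015,"y":0.002,"z":0.135,"spin":0},
    {"x":0.0015,"y":0.002,"z":0.1365,"spin":0},
    {"x":0.0015,"y":0.002,"z":0.1365,"spin":0},
  ],
)

```text
time: 29.8
ee_pos: [549.1, 187.6, 13.5]
tcp_rot: [0.0, 0.707, 0.707, 0.001]
force: [-0.3, 0.2, -1.0]
gripper_width: 0.431
```

Call:
carry_out(
  series=[
    {"x":0,"y":0,"z":0,"spin":0},
    {"x":0,"y":0,"z":0,"spin":0},
    {"x":0,"y":0,"z":0,"spin":0},
  ],
  fingers=0.052,
)

```text
time: 30.1
ee_pos: [548.6, 187.6, 13.2]
tcp_rot: [0.0, 0.707, 0.707, 0.001]
force: [0.3, -0.0, -0.6]
gripper_width: 0.561
```

Call:
carry_out(
  series=[
    {"x":0,"y":0,"z":-0.01,"spin":0},
    {"x":0,"y":0,"z":-0.03,"spin":0},
    {"x":0,"y":0,"z":-0.06,"spin":0},
    {"x":0,"y":0,"z":-0.1,"spin":0},
    {"x":0,"y":0,"z":-0.14,"spin":0},
    {"x":0,"y":0,"z":-0.14,"spin":0},
  ],
)

```text
time: 30.7
ee_pos: [552.1, 189.1, 159.3]
tcp_rot: [0.003, 0.707, 0.707, 0.005]
force: [0.7, 1.1, 0.3]
gripper_width: 0.562
```

Run:
```python
from sl import *
p,d,i=grab("wrist"); cv2.imwrite("pics/w23.png",p); t=grab("top")[0];cv2.imwrite("pics/t23.png",t)
shift((486,-411,92),np.pi/2)
```

```text
t 30.8 tcp [548.9 187.6 154.3] yaw 1.571 q7 1.11 w 52.2 | shift [-0.5987 -0.0632  0.0614] spin 0.0
```

View pics/w23.png

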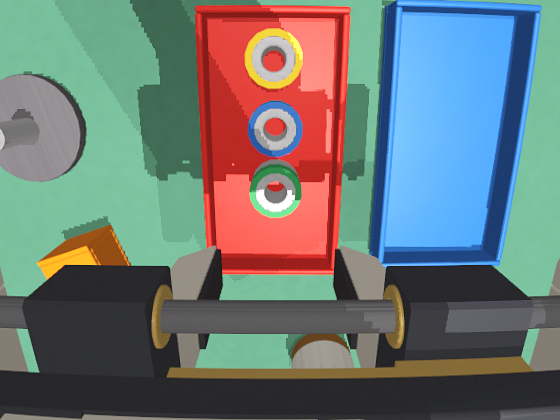

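View pics/t23.png

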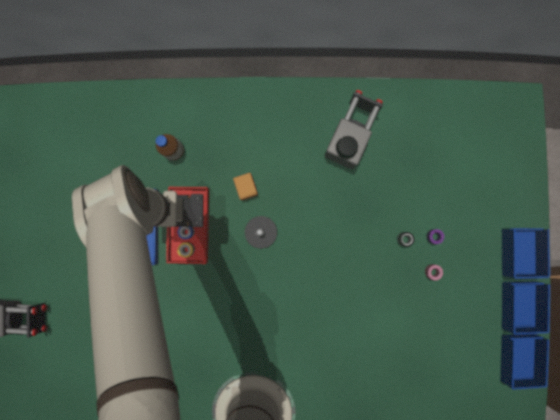

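Call:
carry_out(
  series=[
    {"x":-0.045,"y":-0.004,"z":0,"spin":0},
    {"x":-0.09,"y":-0.008,"z":0,"spin":0},
    {"x":-0.135,"y":-0.012,"z":0,"spin":0},
    {"x":-0.18,"y":-0.018,"z":0,"spin":0},
    {"x":-0.225,"y":-0.022,"z":0,"spin":0},
    {"x":-0.27,"y":-0.026,"z":0,"spin":0},
    {"x":-0.315,"y":-0.03,"z":0,"spin":0},
    {"x":-0.36,"y":-0.034,"z":0,"spin":0},
  ],
  fingers=0.064,
)

```text
time: 31.6
ee_pos: [512.3, -174.1, 150.9]
tcp_rot: [-0.001, 0.707, 0.707, -0.001]
force: [0.6, 0.3, 0.0]
gripper_width: 0.699
```

Call:
carry_out(
  series=[
    {"x":-0.045,"y":-0.005,"z":0.0,"spin":0},
    {"x":-0.09,"y":-0.01,"z":0.0,"spin":0},
    {"x":-0.135,"y":-0.015,"z":0.015,"spin":0},
    {"x":-0.18,"y":-0.02,"z":0.03,"spin":0},
    {"x":-0.225,"y":-0.026,"z":0.05,"spin":0},
    {"x":-0.238,"y":-0.03,"z":0.06,"spin":0},
    {"x":-0.238,"y":-0.03,"z":0.06,"spin":0},
    {"x":-0.238,"y":-0.03,"z":0.06,"spin":0},
  ],
)

```text
time: 32.4
ee_pos: [483.9, -408.5, 91.1]
tcp_rot: [-0.002, 0.707, 0.707, 0.001]
force: [1.2, -0.0, -0.2]
gripper_width: 0.698
```

Run:
```python
from sl import *
ring("black",(486,-411),"w24")
shift((486,-411,6),np.pi/2)
```

```text
exp px [273. 227.]
[346.5 277. ] [0. 1.] [ 520.1 -364.2   34. ]
[202.9 275.8] [10.8 53.4] [ 519.3 -456.    34. ]
[267.5 223.7] [54.3 58.6] [ 483.8 -414.5   34. ]
t 32.45 tcp [ 485. -408.   92.] yaw 1.573 q7 2.23 w 64.3 | shift [-0.0032  0.001   0.086 ] spin 0.003
```

View pics/w24.png

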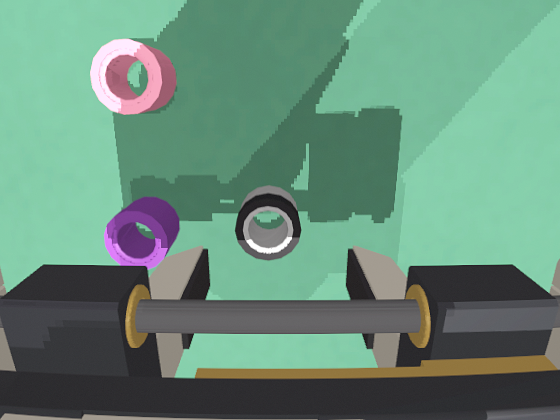

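Call:
carry_out(
  series=[
    {"x":-0.004,"y":0,"z":0.01,"spin":0},
    {"x":-0.004,"y":0,"z":0.03,"spin":0},
    {"x":-0.004,"y":0,"z":0.06,"spin":0},
    {"x":-0.004,"y":0,"z":0.08,"spin":0},
    {"x":-0.004,"y":0,"z":0.086,"spin":0},
    {"x":-0.004,"y":0,"z":0.086,"spin":0},
    {"x":-0.004,"y":0,"z":0.086,"spin":0},
  ],
)

```text
time: 33.15
ee_pos: [485.2, -414.7, 7.3]
tcp_rot: [0.001, 0.707, 0.708, 0.0]
force: [0.4, -0.1, -0.8]
gripper_width: 0.697
```

Call:
carry_out(
  series=[
    {"x":0,"y":0,"z":0,"spin":0},
    {"x":0,"y":0,"z":0,"spin":0},
    {"x":0,"y":0,"z":0,"spin":0},
    {"x":0,"y":0,"z":0,"spin":0},
    {"x":0,"y":0,"z":0,"spin":0},
    {"x":0,"y":0,"z":0,"spin":0},
    {"x":0,"y":0,"z":0,"spin":0},
  ],
  fingers=0.03,
  newtons=40,
)

```text
time: 33.85
ee_pos: [484.3, -415.0, 6.8]
tcp_rot: [0.0, 0.707, 0.707, 0.0]
force: [0.1, 1.8, 5.9]
gripper_width: 0.428
```

Call:
carry_out(
  series=[
    {"x":0,"y":0,"z":-0.03,"spin":0},
    {"x":0,"y":0,"z":-0.06,"spin":0},
    {"x":0,"y":0,"z":-0.1,"spin":0},
    {"x":0,"y":0,"z":-0.11,"spin":0},
    {"x":0,"y":0,"z":-0.11,"spin":0},
    {"x":0,"y":0,"z":-0.11,"spin":0},
  ],
)

```text
time: 34.45
ee_pos: [483.1, -414.0, 114.8]
tcp_rot: [-0.001, 0.707, 0.707, -0.0]
force: [-0.3, -0.5, -1.8]
gripper_width: 0.433
```

Run:
```python
from sl import *
p,d,i=grab("wrist"); cv2.imwrite("pics/w25.png",p)
shift((502.5,-17.3,115),np.pi/2)
```

```text
t 34.5 tcp [ 482.7 -413.7  114.1] yaw 1.571 q7 2.23 w 39.4 | shift [ 3.964e-01  1.990e-02 -1.000e-04] spin 0.0
```

View pics/w25.png

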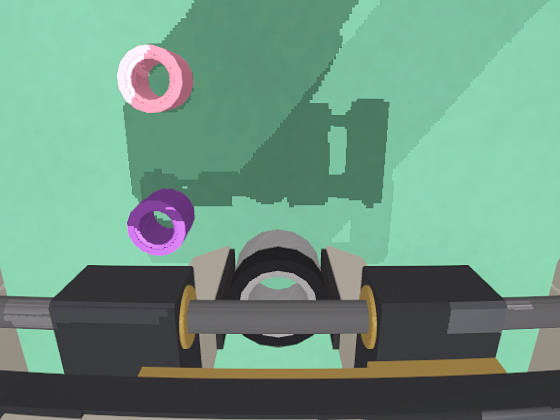

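Call:
carry_out(
  series=[
    {"x":0.045,"y":0.002,"z":0,"spin":0},
    {"x":0.09,"y":0.004,"z":0,"spin":0},
    {"x":0.135,"y":0.006,"z":0,"spin":0},
    {"x":0.18,"y":0.008,"z":0,"spin":0},
    {"x":0.225,"y":0.01,"z":0,"spin":0},
    {"x":0.27,"y":0.012,"z":0,"spin":0},
    {"x":0.315,"y":0.015,"z":0,"spin":0},
    {"x":0.36,"y":0.017,"z":0,"spin":0},
  ],
)

```text
time: 35.3
ee_pos: [499.4, -52.8, 114.5]
tcp_rot: [-0.001, 0.707, 0.707, -0.001]
force: [0.3, 0.2, -1.4]
gripper_width: 0.429
```

Call:
carry_out(
  series=[
    {"x":0.037,"y":0.001,"z":0.0,"spin":0},
    {"x":0.037,"y":0.001,"z":0.01,"spin":0},
    {"x":0.037,"y":0.001,"z":0.03,"spin":0},
    {"x":0.037,"y":0.001,"z":0.037,"spin":0},
    {"x":0.037,"y":0.001,"z":0.037,"spin":0},
    {"x":0.037,"y":0.001,"z":0.037,"spin":0},
    {"x":0.037,"y":0.001,"z":0.037,"spin":0},
  ],
)

```text
time: 36.0
ee_pos: [502.3, -18.2, 79.6]
tcp_rot: [0.0, 0.707, 0.707, 0.0]
force: [0.7, 0.8, -1.7]
gripper_width: 0.43
```

Run:
```python
from sl import *
shift((502,-17.3,62),np.pi/2)
cv2.imwrite("pics/w26.png",grab("wrist")[0])
```

```text
t 36.0 tcp [502.3 -18.2  79.6] yaw 1.57 q7 1.49 w 39.5 | shift [ 0.0009 -0.0003  0.0176] spin -0.001
```

View pics/w26.png

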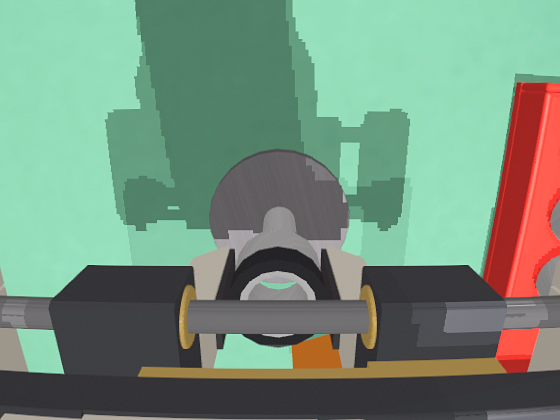

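Call:
carry_out(
  series=[
    {"x":0.001,"y":-0.001,"z":0.004,"spin":0},
    {"x":0.001,"y":-0.001,"z":0.008,"spin":0},
    {"x":0.001,"y":-0.001,"z":0.011,"spin":0},
    {"x":0.001,"y":-0.001,"z":0.014,"spin":0},
    {"x":0.001,"y":-0.001,"z":0.017,"spin":0},
    {"x":0.001,"y":-0.001,"z":0.02,"spin":0},
    {"x":0.001,"y":-0.001,"z":0.022,"spin":0},
    {"x":0.001,"y":-0.001,"z":0.022,"spin":0},
  ],
)

```text
time: 36.85
ee_pos: [500.7, -16.7, 56.8]
tcp_rot: [-0.0, 0.707, 0.707, -0.0]
force: [-1.0, 1.3, -1.0]
gripper_width: 0.429
```

Run:
```python
from sl import *
s=r.read_state(); print(s["ee_pos"],s["force"],s["torque"])
```

```text
[500.6588692  -16.67944404  56.8491869 ] [-1.0265926   1.27234018 -0.9562374 ] [ 0.07423727 -0.01389835  0.00902909]
```

Call:
carry_out(
  series=[
    {"x":0,"y":0.0005,"z":0.006,"spin":0},
    {"x":0,"y":0.001,"z":0.012,"spin":0},
    {"x":0,"y":0.001,"z":0.018,"spin":0},
    {"x":0,"y":0.001,"z":0.024,"spin":0},
    {"x":0,"y":0.001,"z":0.03,"spin":0},
    {"x":0,"y":0.001,"z":0.034,"spin":0},
    {"x":0,"y":0.001,"z":0.034,"spin":0},
    {"x":0,"y":0.001,"z":0.034,"spin":0},
  ],
)

```text
time: 37.65
ee_pos: [501.8, -16.7, 23.1]
tcp_rot: [-0.0, 0.707, 0.707, -0.0]
force: [0.5, 0.7, -0.4]
gripper_width: 0.429
```

Run:
```python
from sl import *
s=r.read_state(); print(s["ee_pos"],s["force"],s["torque"])
```

```text
[501.84698672 -16.68041941  23.11767227] [ 0.54160775  0.71425522 -0.40875201] [-0.01113768 -0.02158903  0.00330681]
```

Call:
carry_out(
  series=[
    {"x":0,"y":0,"z":0.002,"spin":0},
    {"x":0,"y":0,"z":0.004,"spin":0},
    {"x":0,"y":0,"z":0.0055,"spin":0},
    {"x":0,"y":0,"z":0.006,"spin":0},
    {"x":0,"y":0,"z":0.006,"spin":0},
  ],
)

```text
time: 38.15
ee_pos: [502.2, -16.7, 18.7]
tcp_rot: [0.0, 0.707, 0.707, 0.0]
force: [-5.6, -0.2, 16.2]
gripper_width: 0.431
```

Run:
```python
from sl import *
s=r.read_state(); print(s["ee_pos"],s["force"],s["torque"])
cv2.imwrite("pics/w27.png",grab("wrist")[0]); crop(grab("scene")[0],(282,180),40,"s27",8)
```

```text
[502.17702886 -16.72123666  18.70791038] [-5.55145203 -0.16412865 16.20110169] [-0.00718787  1.01122248 -0.02141933]
```

View pics/w27.png

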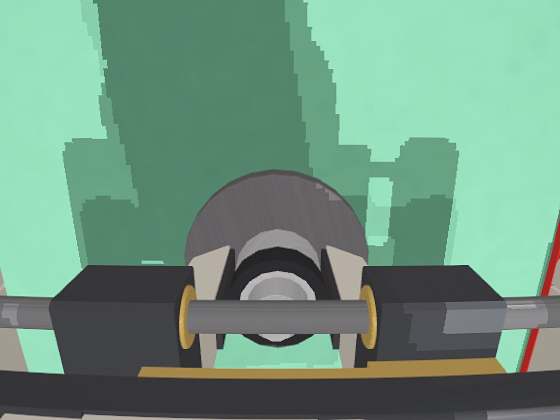

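View pics/s27.png

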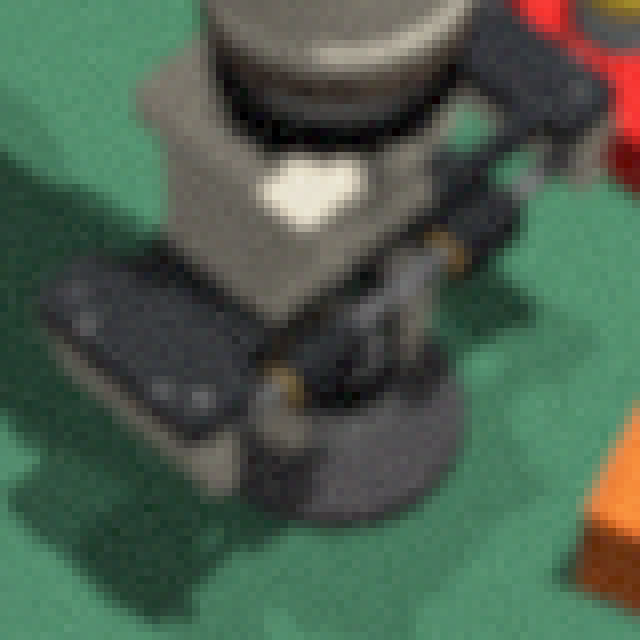

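Call:
carry_out(
  series=[
    {"x":0,"y":0,"z":-0.02,"spin":0},
    {"x":0,"y":0,"z":-0.04,"spin":0},
    {"x":0,"y":0,"z":-0.06,"spin":0},
    {"x":0,"y":0,"z":-0.09,"spin":0},
    {"x":0,"y":0,"z":-0.13,"spin":0},
    {"x":0,"y":0,"z":-0.14,"spin":0},
    {"x":0,"y":0,"z":-0.14,"spin":0},
  ],
)

```text
time: 38.95
ee_pos: [503.4, -16.8, 159.0]
tcp_rot: [0.002, 0.707, 0.707, 0.002]
force: [0.4, -0.7, -2.1]
gripper_width: 0.428
```

Call:
carry_out(
  series=[
    {"x":0.045,"y":0,"z":0,"spin":0},
    {"x":0.09,"y":0,"z":0,"spin":0},
    {"x":0.135,"y":0,"z":0,"spin":0},
    {"x":0.18,"y":0.005,"z":0,"spin":0},
    {"x":0.225,"y":0.01,"z":0,"spin":0},
    {"x":0.27,"y":0.015,"z":0,"spin":0},
    {"x":0.315,"y":0.015,"z":0,"spin":0},
    {"x":0.346,"y":0.015,"z":0,"spin":0},
  ],
)

```text
time: 39.75
ee_pos: [514.7, 332.7, 154.6]
tcp_rot: [-0.001, 0.706, 0.708, -0.001]
force: [0.0, -0.2, -1.4]
gripper_width: 0.43
```

Call:
carry_out(
  series=[
    {"x":0,"y":0,"z":0,"spin":0},
    {"x":0,"y":0,"z":0,"spin":0},
    {"x":0,"y":0,"z":0,"spin":0},
    {"x":0,"y":0,"z":0,"spin":0},
  ],
)

```text
time: 40.15
ee_pos: [517.0, 327.1, 156.3]
tcp_rot: [0.0, 0.708, 0.706, -0.001]
force: [-0.0, 0.2, -0.9]
gripper_width: 0.428
```

Run:
```python
from sl import *
p,d,i=grab("wrist"); cv2.imwrite("pics/w28.png",p); h=hsv(p)
for y in (120,150,200):
    row=h[y]; m=(row[:,0]>100)&(row[:,0]<125)&(row[:,1]>100); m[:180]=0; k=np.where(m)[0]; 
    print(y,k.min(),k.max(),onplane(i,(k.min(),y),30).round(1),onplane(i,(k.max(),y),30).round(1))
shift((515,329,12.8),np.pi/2)
```

```text
120 206 352 [460.5 273.8  30. ] [460.6 382.4  30. ]
150 208 351 [482.9 274.2  30. ] [483.1 382.8  30. ]
200 211 349 [522.6 274.4  30. ] [522.7 383.3  30. ]
t 40.2 tcp [517.2 327.4 156.7] yaw 1.569 q7 0.86 w 39.5 | shift [ 0.0018 -0.0021  0.1439] spin -0.002
```

View pics/w28.png

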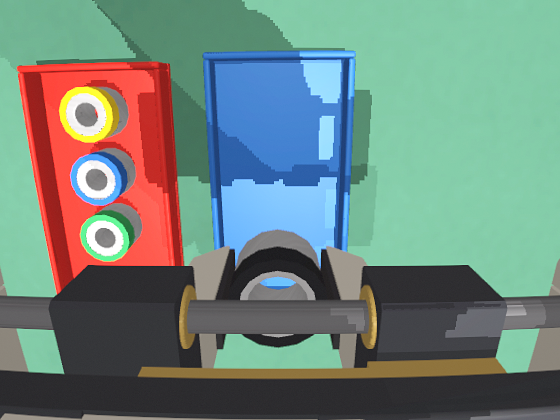

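Tray centre at y≈328.6. Black still in hand (278,300), blue tray straight below.

Call:
carry_out(
  series=[
    {"x":0.0005,"y":0,"z":0.045,"spin":0},
    {"x":0.0005,"y":0,"z":0.09,"spin":0},
    {"x":0.0005,"y":0,"z":0.12,"spin":0},
    {"x":0.0005,"y":0,"z":0.138,"spin":0},
    {"x":0.0005,"y":0,"z":0.143,"spin":0},
    {"x":0.0005,"y":0,"z":0.1445,"spin":0},
    {"x":0.0005,"y":0,"z":0.1445,"spin":0},
  ],
)

```text
time: 40.9
ee_pos: [517.8, 329.9, 13.7]
tcp_rot: [0.0, 0.707, 0.707, 0.001]
force: [0.1, 0.9, -1.3]
gripper_width: 0.428
```

Call:
carry_out(
  series=[
    {"x":0,"y":0,"z":0,"spin":0},
    {"x":0,"y":0,"z":0,"spin":0},
    {"x":0,"y":0,"z":0,"spin":0},
  ],
  fingers=0.052,
)

```text
time: 41.2
ee_pos: [517.5, 330.2, 13.7]
tcp_rot: [0.0, 0.707, 0.707, 0.001]
force: [-0.5, -0.4, 0.0]
gripper_width: 0.565
```

Call:
carry_out(
  series=[
    {"x":0,"y":0,"z":-0.01,"spin":0},
    {"x":0,"y":0,"z":-0.03,"spin":0},
    {"x":0,"y":0,"z":-0.06,"spin":0},
    {"x":0,"y":0,"z":-0.1,"spin":0},
    {"x":0,"y":0,"z":-0.14,"spin":0},
    {"x":0,"y":0,"z":-0.14,"spin":0},
  ],
)

```text
time: 41.8
ee_pos: [520.6, 332.7, 160.2]
tcp_rot: [0.001, 0.707, 0.707, 0.006]
force: [1.3, 0.4, -0.2]
gripper_width: 0.566
```

Run:
```python
from sl import *
p,d,i=grab("wrist"); cv2.imwrite("pics/w29.png",p); t=grab("top")[0];cv2.imwrite("pics/t29.png",t)
shift((590,15,200),np.pi/2)
```

```text
t 41.9 tcp [517.7 330.4 154.9] yaw 1.571 q7 0.85 w 52.0 | shift [-0.3153  0.0723 -0.0455] spin 0.0
```

View pics/w29.png

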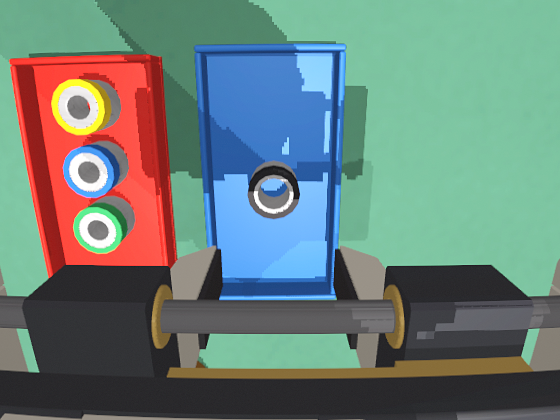

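View pics/t29.png

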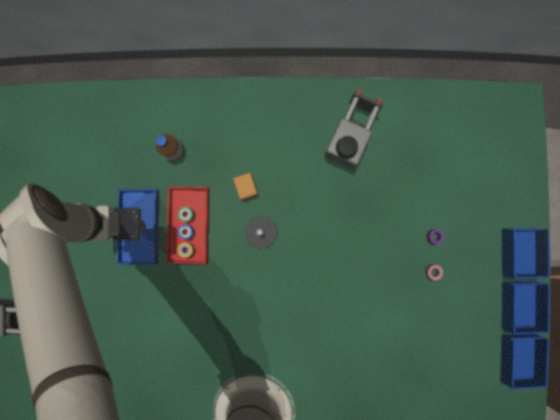

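Call:
carry_out(
  series=[
    {"x":-0.045,"y":0.01,"z":-0.02,"spin":0},
    {"x":-0.09,"y":0.015,"z":-0.04,"spin":0},
    {"x":-0.135,"y":0.02,"z":-0.045,"spin":0},
    {"x":-0.18,"y":0.03,"z":-0.045,"spin":0},
    {"x":-0.225,"y":0.04,"z":-0.045,"spin":0},
    {"x":-0.27,"y":0.04,"z":-0.045,"spin":0},
    {"x":-0.315,"y":0.05,"z":-0.045,"spin":0},
    {"x":-0.315,"y":0.06,"z":-0.045,"spin":0},
  ],
  fingers=0.09,
)

```text
time: 42.7
ee_pos: [575.8, 5.1, 196.2]
tcp_rot: [0.001, 0.711, 0.703, -0.003]
force: [-0.8, -1.5, 0.3]
gripper_width: 0.983
```

Call:
carry_out(
  series=[
    {"x":0,"y":0,"z":0,"spin":0},
    {"x":0,"y":0,"z":0,"spin":0},
    {"x":0,"y":0,"z":0,"spin":0},
  ],
)

```text
time: 43.0
ee_pos: [576.0, 17.0, 197.0]
tcp_rot: [-0.001, 0.706, 0.708, -0.0]
force: [-0.4, -0.3, 0.5]
gripper_width: 0.983
```

```bash
cat > cov.py <<'E'
from h import *
def cover(tag):
    p,d,i=grab("wrist"); cv2.imwrite(f"pics/{tag}.png",p); h=hsv(p)
    m=(h[...,0]>5)&(h[...,0]<24)&(h[...,1]>130); m[265:]=0
    v,u=np.where(m); P=np.array([depthpt(i,(a,b),d[b,a]) for a,b in zip(u,v)])
    print(len(P),P.min(0).round(0),P.max(0).round(0))
    t=P[P[:,2]>44]
    if len(t)>20:
        b=cv2.minAreaRect(t[:,:2].astype(np.float32)); print("top face",b,cv2.boxPoints(b).round(1).tolist())
E
python3 - <<'E'
from cov import *
cover("w30"); shift((590,15,200),1.885)
E
```

```text
4243 [426.  -8.  -2.] [661. 261. 355.]
top face ((579.33349609375, 11.246158599853516), (156.9545135498047, 51.88307571411133), 14.68362808227539) [[496.79998779296875, 16.399999618530273], [510.0, -33.70000076293945], [661.7999877929688, 6.0], [648.7000122070312, 56.20000076293945]]
t 43.05 tcp [576.1  16.9 197.2] yaw 1.574 q7 1.45 w 89.8 | shift [-0.0019  0.0139 -0.0028] spin -0.311
```

View pics/w30.png

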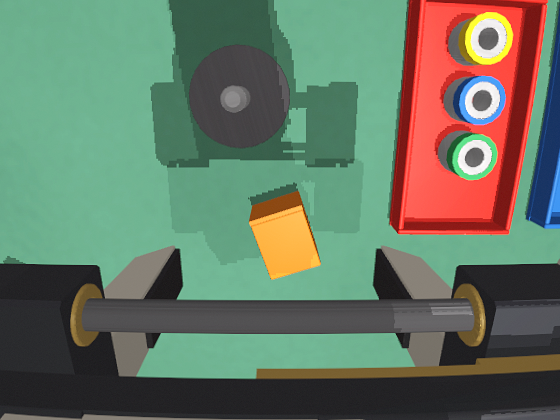

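Run:
```python
from h import *
p,d,i=grab("wrist"); crop(p,(284,235),50,"c30",7); h=hsv(p)
m=(h[...,0]>5)&(h[...,0]<24)&(h[...,1]>130); m[285:]=0; m[:180]=0; m[:,:230]=0; m[:,340:]=0
v,u=np.where(m); P=np.array([depthpt(i,(a,b),d[b,a]) for a,b in zip(u,v)])
t=P[(P[:,2]>44)&(P[:,2]<54)]
b=cv2.minAreaRect(t[:,:2].astype(np.float32)); print("top face",b,cv2.boxPoints(b).round(1).tolist(), np.median(t[:,2]))
f=P[(P[:,2]<40)&(P[:,2]>5)]; 
c=np.cov(f[:,:2].T); w,V=np.linalg.eigh(c); print("front face",f.mean(0).round(1),np.sqrt(w),V[:,1])
for uv in [(276,200),(276,208),(262,210),(290,203)]: print(uv,depthpt(i,uv,d[uv[1],uv[0]]).round(1))
```

```text
top face ((628.1815795898438, 24.065414428710938), (60.5241584777832, 48.240882873535156), 18.550525665283203) [[591.7999877929688, 37.29999923706055], [607.2000122070312, -8.399999618530273], [664.5, 10.800000190734863], [649.2000122070312, 56.599998474121094]] 47.37828690736069
front face [601.5  18.1  23.5] [ 7.85646208 15.49604336] [0.00218782 0.99999761]
(276, 200) [599.7  15.7  10.6]
(276, 208) [599.4  15.7  36.5]
(262, 210) [604.1   2.9  28. ]
(290, 203) [595.   28.2  35.4]
```

View pics/c30.png

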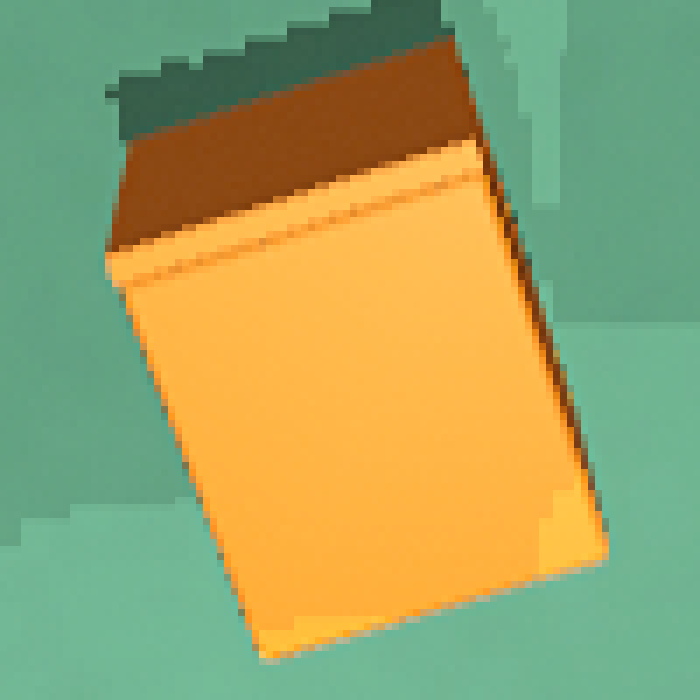

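Run:
```python
from h import *
shift((594.2,13.3,80),1.895)
```

```text
t 43.1 tcp [576.3  16.6 197.4] yaw 1.574 q7 1.45 w 90.3 | shift [-0.0034  0.018   0.1174] spin -0.321
```

Call:
carry_out(
  series=[
    {"x":-0.0034,"y":0.009,"z":0.02,"spin":-0.12},
    {"x":-0.0034,"y":0.018,"z":0.04,"spin":-0.24},
    {"x":-0.0034,"y":0.018,"z":0.08,"spin":-0.321},
    {"x":-0.0034,"y":0.018,"z":0.11,"spin":-0.321},
    {"x":-0.0034,"y":0.018,"z":0.117,"spin":-0.321},
    {"x":-0.0034,"y":0.018,"z":0.117,"spin":-0.321},
    {"x":-0.0034,"y":0.018,"z":0.117,"spin":-0.321},
    {"x":-0.0034,"y":0.018,"z":0.117,"spin":-0.321},
  ],
)

```text
time: 43.9
ee_pos: [596.5, 11.7, 82.8]
tcp_rot: [0.001, 0.585, 0.811, 0.001]
force: [0.2, -0.5, 0.5]
gripper_width: 0.98
```

Run:
```python
from h import *
p,d,i=grab("wrist"); cv2.imwrite("pics/w31.png",p)
for c in [(591.8,37.3),(607.2,-8.4)]: print(px(i,(*c,48)))
shift((594.2,13.3,37),1.895); print(px(i,r.read_state()["ee_pos"]))
```

```text
[324.40708886 243.74875878]
[237.39796264 243.99810164]
t 43.95 tcp [596.4  11.6  82.7] yaw 1.892 q7 1.72 w 89.5 | shift [ 0.0023 -0.0017  0.0456] spin -0.003
[277.92870056 266.23015161]
```

View pics/w31.png

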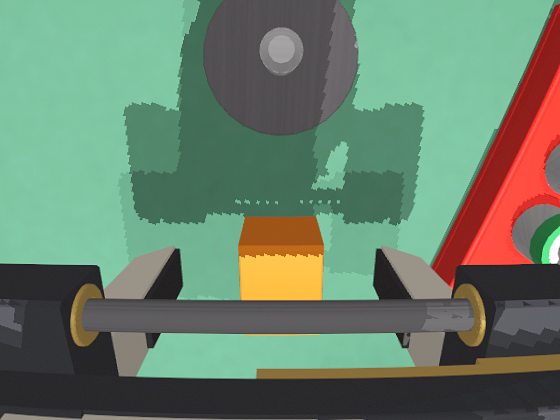

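Call:
carry_out(
  series=[
    {"x":0.002,"y":-0.0015,"z":0.015,"spin":0},
    {"x":0.002,"y":-0.0015,"z":0.03,"spin":0},
    {"x":0.002,"y":-0.0015,"z":0.046,"spin":0},
    {"x":0.002,"y":-0.0015,"z":0.046,"spin":0},
    {"x":0.002,"y":-0.0015,"z":0.046,"spin":0},
  ],
)

```text
time: 44.45
ee_pos: [591.9, 12.8, 33.4]
tcp_rot: [-0.001, 0.585, 0.811, -0.001]
force: [-0.1, -0.4, 0.8]
gripper_width: 0.98
```

Call:
carry_out(
  series=[
    {"x":0,"y":0,"z":0,"spin":0},
    {"x":0,"y":0,"z":0,"spin":0},
    {"x":0,"y":0,"z":0,"spin":0},
    {"x":0,"y":0,"z":0,"spin":0},
    {"x":0,"y":0,"z":0,"spin":0},
    {"x":0,"y":0,"z":0,"spin":0},
    {"x":0,"y":0,"z":0,"spin":0},
    {"x":0,"y":0,"z":0,"spin":0},
  ],
  fingers=0.04,
  newtons=4,
)

```text
time: 45.25
ee_pos: [593.0, 12.8, 34.9]
tcp_rot: [0.0, 0.585, 0.811, 0.0]
force: [-0.6, -0.3, 1.4]
gripper_width: 0.522
```

Run:
```python
from h import *
shift()
p,d,i=grab("wrist"); cv2.imwrite("pics/w32.png",p)
```

```text
t 45.25 tcp [593.   12.8  34.9] yaw 1.892 q7 1.71 w 47.9 | shift None spin None
```

View pics/w32.png

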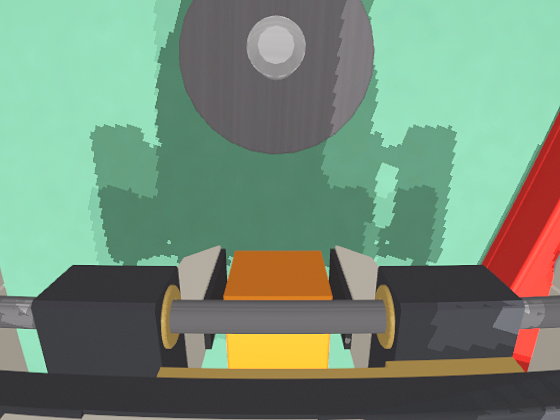

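Call:
carry_out(
  series=[
    {"x":0,"y":0.002,"z":-0.004,"spin":0},
    {"x":0,"y":0.005,"z":-0.008,"spin":0},
    {"x":0,"y":0.009,"z":-0.012,"spin":0},
    {"x":0,"y":0.013,"z":-0.015,"spin":0},
    {"x":0,"y":0.013,"z":-0.015,"spin":0},
    {"x":0,"y":0.013,"z":-0.015,"spin":0},
  ],
)

```text
time: 45.9
ee_pos: [605.3, 17.1, 49.8]
tcp_rot: [0.0, 0.585, 0.811, 0.0]
force: [0.4, 0.3, -1.2]
gripper_width: 0.519
```

Run:
```python
from h import *
shift()
p,d,i=grab("wrist"); cv2.imwrite("pics/w33.png",p); crop(grab("scene")[0],(322,200),40,"s33",8)
```

```text
t 45.9 tcp [605.3  17.1  49.8] yaw 1.892 q7 1.71 w 47.6 | shift None spin None
```

View pics/w33.png

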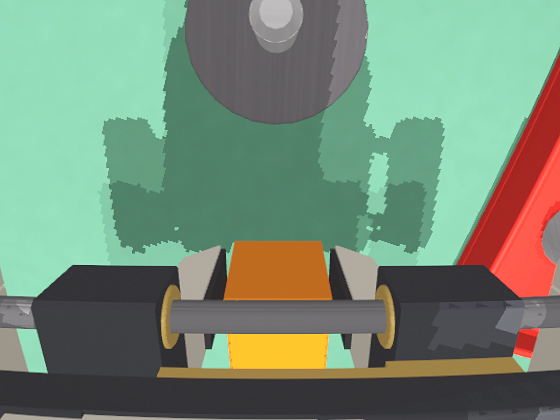

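View pics/s33.png

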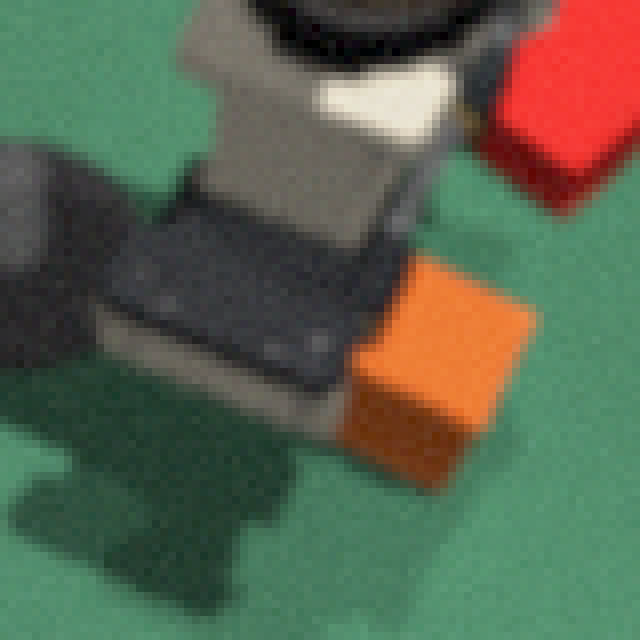

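Call:
carry_out(
  series=[
    {"x":0,"y":0.005,"z":-0.004,"spin":0},
    {"x":0,"y":0.01,"z":-0.007,"spin":0},
    {"x":0,"y":0.016,"z":-0.01,"spin":0},
    {"x":0,"y":0.022,"z":-0.012,"spin":0},
    {"x":0,"y":0.028,"z":-0.014,"spin":0},
    {"x":0,"y":0.033,"z":-0.015,"spin":0},
    {"x":0,"y":0.033,"z":-0.015,"spin":0},
  ],
)

```text
time: 46.7
ee_pos: [637.4, 27.9, 64.9]
tcp_rot: [0.0, 0.585, 0.811, 0.0]
force: [0.1, -0.1, -0.9]
gripper_width: 0.521
```

Run:
```python
from h import *
shift()
p,d,i=grab("wrist"); cv2.imwrite("pics/w34.png",p); crop(grab("scene")[0],(322,200),40,"s34",8)
for uv in [(278,230),(278,240),(278,250),(278,260),(278,270),(278,290),(278,345),(278,360)]: print(uv,depthpt(i,uv,d[uv[1],uv[0]]).round(1),p[uv[1],uv[0]])
```

```text
t 46.7 tcp [637.4  27.9  64.9] yaw 1.892 q7 1.7 w 47.8 | shift None spin None
(278, 230) [644.5  30.4  -0.8] [ 97 121  74]
(278, 240) [636.7  27.7  35.1] [ 29 103 184]
(278, 250) [638.7  28.3  43.4] [ 27 102 183]
(278, 260) [640.1  28.8  52.1] [ 27 103 184]
(278, 270) [642.5  29.6  57.9] [ 27 102 183]
(278, 290) [645.2  30.4  72.1] [ 28 102 184]
(278, 345) [674.6  40.3  70.9] [ 39 188 255]
(278, 360) [686.3  44.2  66.8] [ 39 188 255]
```

View pics/w34.png

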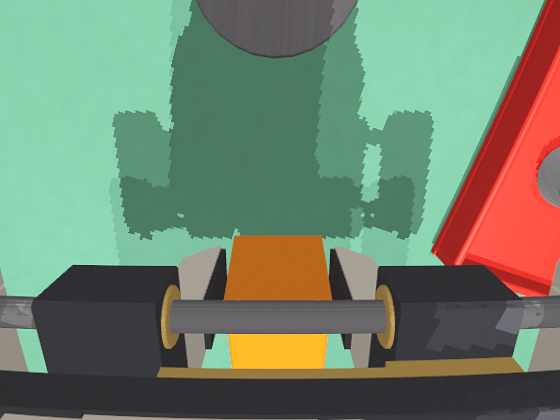

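View pics/s34.png

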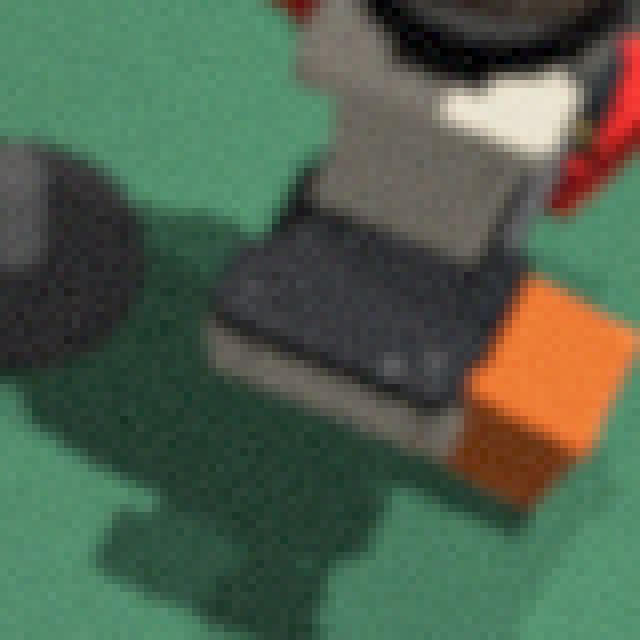

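Call:
carry_out(
  series=[
    {"x":0,"y":0,"z":0,"spin":0},
    {"x":0,"y":0,"z":0,"spin":0},
    {"x":0,"y":0,"z":-0.03,"spin":0},
    {"x":0,"y":0,"z":-0.05,"spin":0},
    {"x":0,"y":0,"z":-0.05,"spin":0},
    {"x":0,"y":0,"z":-0.05,"spin":0},
  ],
  newtons=3,
)

```text
time: 47.4
ee_pos: [636.5, 27.2, 114.8]
tcp_rot: [0.0, 0.585, 0.811, 0.0]
force: [0.3, 0.3, -0.7]
gripper_width: 0.52
```

```bash
cat >> cov.py <<'E'
def face(tag):
    p,d,i=grab("wrist"); cv2.imwrite(f"pics/{tag}.png",p); s=r.read_state(); shift(s=s)
    a=rot(s["tcp_rot"]).apply([0,1,0])
    Q=[]
    for v in range(190,400):
        b,g,rr=map(int,p[v,278])
        if rr>110 and b<80 and rr>g+40:
            P=depthpt(i,(278,v),d[v,278]); Q.append((v,(P-s["ee_pos"])@a,P[2]-s["ee_pos"][2]))
    Q=np.array(Q); print(Q[::6].round(1).tolist())
E
python3 - <<'E'
from cov import *
face("w35")
E
```

```text
t 47.45 tcp [635.8  27.2 113.9] yaw 1.892 q7 1.71 w 47.5 | shift None spin None
[[205.0, -24.2, -15.0], [211.0, -21.5, -13.8], [217.0, -19.2, -11.7], [223.0, -16.5, -10.7], [229.0, -13.9, -9.4], [235.0, -11.5, -8.0], [241.0, -9.3, -5.9], [247.0, -7.0, -4.0], [253.0, -4.3, -3.2], [259.0, -1.4, -2.8], [265.0, 1.6, -2.5], [271.0, 2.8, 1.3], [277.0, 5.5, 1.9], [283.0, 7.3, 4.4], [289.0, 10.9, 3.5], [295.0, 12.8, 5.7]]
```

View pics/w35.png

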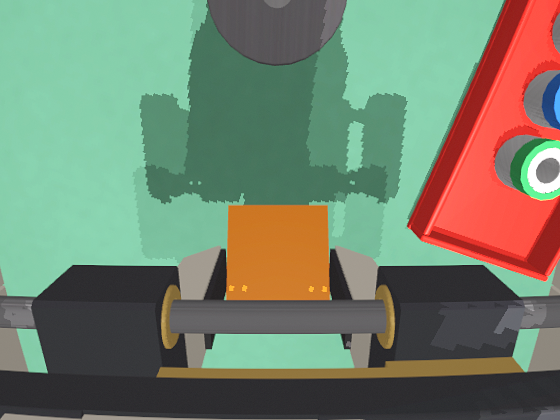

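Call:
carry_out(
  series=[
    {"x":0,"y":0,"z":0.015,"spin":0},
    {"x":0,"y":0,"z":0.03,"spin":0},
    {"x":0,"y":0,"z":0.043,"spin":0},
    {"x":0,"y":0,"z":0.05,"spin":0},
    {"x":0,"y":0,"z":0.052,"spin":0},
    {"x":0,"y":0,"z":0.052,"spin":0},
  ],
)

```text
time: 48.05
ee_pos: [636.2, 27.5, 62.1]
tcp_rot: [-0.0, 0.585, 0.811, -0.0]
force: [-0.2, -0.1, -1.5]
gripper_width: 0.521
```

Run:
```python
from cov import *
face("w36"); print(r.read_state()["force"])
```

```text
t 48.1 tcp [636.3  27.4  62.4] yaw 1.892 q7 1.7 w 47.6 | shift None spin None
[[210.0, -24.6, -9.6], [216.0, -21.9, -9.0], [222.0, -19.5, -7.5], [228.0, -17.6, -4.5], [234.0, -14.5, -5.0], [240.0, -12.6, -2.4], [246.0, -10.0, -1.5], [252.0, -7.5, -0.3], [258.0, -5.3, 1.4], [264.0, -2.6, 2.0], [270.0, -0.6, 4.1], [276.0, 2.4, 4.2], [282.0, 4.0, 6.8], [288.0, 7.0, 6.8], [294.0, 9.2, 8.2]]
[ 0.24167042  0.05132323 -1.18533085]
```

Call:
carry_out(
  series=[
    {"x":0,"y":0.006,"z":0.001,"spin":0},
    {"x":0,"y":0.012,"z":0.003,"spin":0},
    {"x":0,"y":0.018,"z":0.005,"spin":0},
    {"x":0,"y":0.024,"z":0.008,"spin":0},
    {"x":0,"y":0.03,"z":0.011,"spin":0},
    {"x":0,"y":0.035,"z":0.014,"spin":0},
    {"x":0,"y":0.035,"z":0.015,"spin":0},
    {"x":0,"y":0.035,"z":0.015,"spin":0},
  ],
)

```text
time: 48.9
ee_pos: [669.9, 38.2, 47.4]
tcp_rot: [0.0, 0.585, 0.811, -0.0]
force: [2.9, -0.3, 3.1]
gripper_width: 0.518
```

Run:
```python
from cov import *
face("w37"); print(r.read_state()["force"]); crop(grab("scene")[0],(335,200),40,"s37",8)
```

```text
t 48.95 tcp [669.7  38.2  47.5] yaw 1.892 q7 1.69 w 47.8 | shift None spin None
[[193.0, -22.4, -45.5], [199.0, -22.7, -32.9], [205.0, -23.0, -21.4], [211.0, -22.8, -12.5], [217.0, -22.6, -4.3], [223.0, -23.3, 5.3], [229.0, -23.1, 12.0], [235.0, -20.3, 11.6], [241.0, -18.0, 12.7], [247.0, -15.3, 12.6], [253.0, -12.1, 11.8], [259.0, -9.5, 12.1], [265.0, -6.6, 11.9], [271.0, -4.1, 12.7], [277.0, -0.6, 11.5], [283.0, 1.9, 12.3], [289.0, 4.6, 12.8], [295.0, 8.4, 11.3]]
[ 1.76846313 -1.2931735   2.44468885]
```

View pics/w37.png

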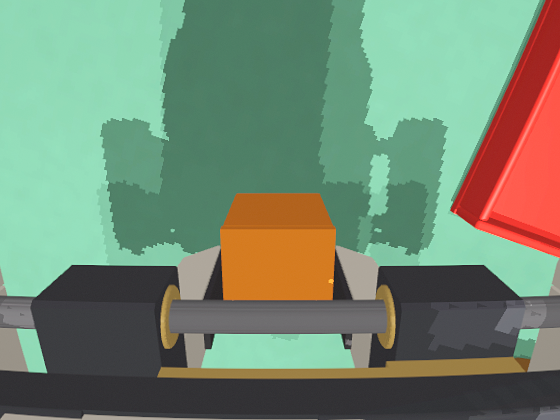

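View pics/s37.png

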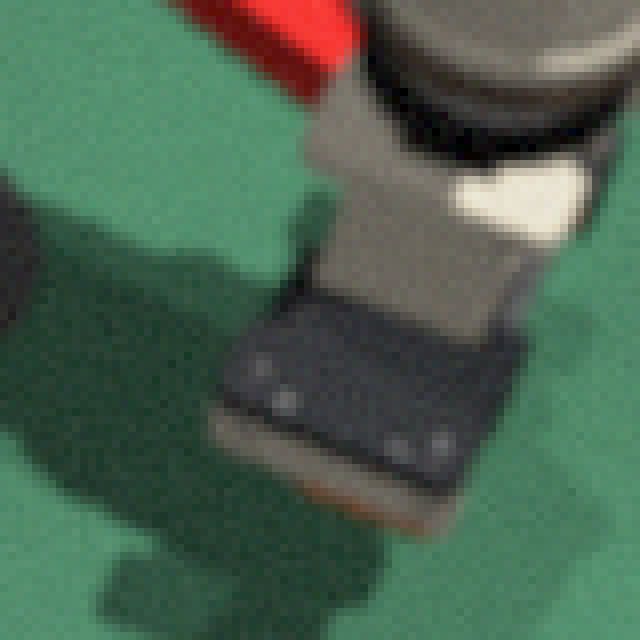

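Call:
carry_out(
  series=[
    {"x":0,"y":0,"z":0,"spin":0},
    {"x":0,"y":0,"z":0,"spin":0},
    {"x":0,"y":0,"z":0.006,"spin":0},
    {"x":0,"y":0,"z":0.013,"spin":0},
    {"x":0,"y":0,"z":0.018,"spin":0},
    {"x":0,"y":0,"z":0.018,"spin":0},
    {"x":0,"y":0,"z":0.018,"spin":0},
  ],
  fingers=0.058,
)

```text
time: 49.7
ee_pos: [669.4, 38.4, 29.2]
tcp_rot: [-0.0, 0.585, 0.811, -0.0]
force: [-1.3, -0.1, 0.0]
gripper_width: 0.628
```

Call:
carry_out(
  series=[
    {"x":0,"y":0,"z":0,"spin":0},
    {"x":0,"y":0,"z":0,"spin":0},
    {"x":0,"y":0,"z":0,"spin":0},
    {"x":0,"y":0,"z":0,"spin":0},
    {"x":0,"y":0,"z":0,"spin":0},
  ],
  fingers=0.04,
  newtons=20,
)

```text
time: 50.2
ee_pos: [670.0, 38.4, 30.0]
tcp_rot: [0.0, 0.585, 0.811, 0.0]
force: [0.3, -0.2, 1.9]
gripper_width: 0.521
```

Call:
carry_out(
  series=[
    {"x":0,"y":0,"z":-0.03,"spin":0},
    {"x":0,"y":0,"z":-0.06,"spin":0},
    {"x":0,"y":0,"z":-0.1,"spin":0},
    {"x":0,"y":0,"z":-0.12,"spin":0},
    {"x":0,"y":0,"z":-0.12,"spin":0},
    {"x":0,"y":0,"z":-0.12,"spin":0},
  ],
)

```text
time: 50.8
ee_pos: [669.4, 38.3, 149.5]
tcp_rot: [-0.0, 0.585, 0.811, -0.0]
force: [-0.8, -0.2, -1.2]
gripper_width: 0.522
```

Run:
```python
from cov import *
face("w38"); shift((502.5,-17.3,150),1.895)
```

```text
t 50.85 tcp [668.6  38.2 148.3] yaw 1.892 q7 1.71 w 48.1 | shift None spin None
[[203.0, -22.0, -24.7], [209.0, -22.1, -14.6], [215.0, -22.0, -6.1], [221.0, -22.0, 2.0], [227.0, -22.0, 9.5], [233.0, -22.0, 16.3], [239.0, -22.0, 22.7], [245.0, -21.7, 27.8], [251.0, -20.5, 30.6], [257.0, -18.2, 31.0], [263.0, -15.8, 31.0], [269.0, -12.9, 30.3], [275.0, -10.5, 30.5], [281.0, -7.8, 30.2], [287.0, -5.7, 31.1], [293.0, -3.0, 31.0], [299.0, -0.4, 31.1], [339.0, 18.7, 30.4], [345.0, 21.6, 30.5], [351.0, 24.5, 30.6]]
t 50.85 tcp [668.6  38.2 148.3] yaw 1.892 q7 1.71 w 48.1 | shift [-0.0003 -0.1751 -0.0013] spin -0.003
```

View pics/w38.png

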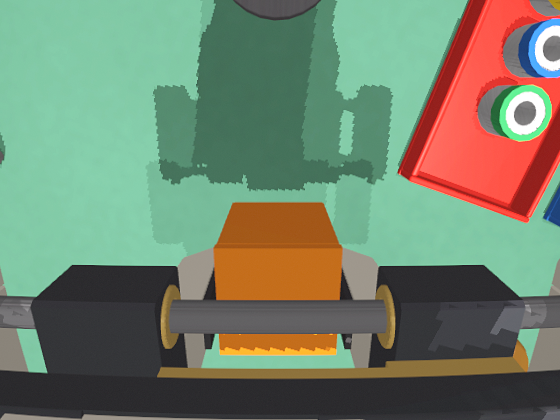

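Call:
carry_out(
  series=[
    {"x":0,"y":-0.04,"z":0,"spin":0},
    {"x":0,"y":-0.08,"z":0,"spin":0},
    {"x":0,"y":-0.12,"z":0,"spin":0},
    {"x":0,"y":-0.16,"z":0,"spin":0},
    {"x":0,"y":-0.175,"z":0,"spin":0},
    {"x":0,"y":-0.175,"z":0,"spin":0},
    {"x":0,"y":-0.175,"z":0,"spin":0},
  ],
)

```text
time: 51.55
ee_pos: [503.5, -16.8, 148.9]
tcp_rot: [-0.0, 0.585, 0.811, -0.0]
force: [0.6, -1.1, -0.6]
gripper_width: 0.521
```

Run:
```python
from cov import *
face("w39"); shift((502.5,-17.3,41.6),1.895)
```

```text
t 51.6 tcp [504.2 -16.4 149.1] yaw 1.892 q7 1.8 w 48.0 | shift None spin None
[[203.0, -23.4, -27.2], [209.0, -23.7, -16.3], [215.0, -24.0, -6.4], [221.0, -23.8, 1.1], [227.0, -23.6, 8.0], [233.0, -23.9, 15.6], [239.0, -23.5, 21.1], [245.0, -23.2, 26.1], [251.0, -22.4, 29.9], [257.0, -19.8, 29.6], [263.0, -17.1, 29.0], [269.0, -14.7, 29.3], [275.0, -12.6, 30.0], [281.0, -9.5, 29.1], [287.0, -7.3, 29.8], [293.0, -4.6, 29.6], [299.0, -1.3, 28.6], [339.0, 17.8, 28.1], [345.0, 19.5, 29.7], [351.0, 22.3, 29.9]]
t 51.6 tcp [504.2 -16.4 149.1] yaw 1.892 q7 1.8 w 48.0 | shift [-0.0004 -0.0019  0.1075] spin -0.003
```

View pics/w39.png

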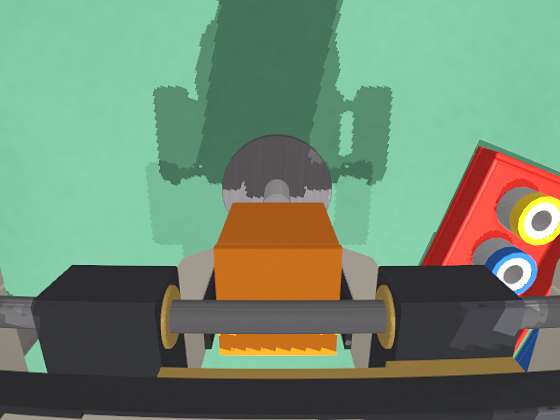

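Call:
carry_out(
  series=[
    {"x":0,"y":-0.001,"z":0.03,"spin":0},
    {"x":0,"y":-0.001,"z":0.05,"spin":0},
    {"x":0,"y":-0.001,"z":0.065,"spin":0},
    {"x":0,"y":-0.001,"z":0.08,"spin":0},
    {"x":0,"y":-0.001,"z":0.092,"spin":0},
    {"x":0,"y":-0.001,"z":0.1,"spin":0},
    {"x":0,"y":-0.001,"z":0.104,"spin":0},
    {"x":0,"y":-0.001,"z":0.104,"spin":0},
  ],
)

```text
time: 52.4
ee_pos: [502.7, -17.0, 45.3]
tcp_rot: [-0.0, 0.585, 0.811, -0.0]
force: [0.5, -0.3, -1.8]
gripper_width: 0.521
```

Call:
carry_out(
  series=[
    {"x":0,"y":0,"z":0.001,"spin":0},
    {"x":0,"y":0,"z":0.002,"spin":0},
    {"x":0,"y":0,"z":0.003,"spin":0},
    {"x":0,"y":0,"z":0.004,"spin":0},
    {"x":0,"y":0,"z":0.004,"spin":0},
  ],
)

```text
time: 52.9
ee_pos: [503.0, -17.2, 41.9]
tcp_rot: [0.0, 0.585, 0.811, 0.0]
force: [1.4, -0.4, -0.4]
gripper_width: 0.521
```

Run:
```python
from cov import *
face("w40");print(r.read_state()["force"])
```

```text
t 52.95 tcp [503.  -17.2  41.9] yaw 1.892 q7 1.75 w 48.0 | shift None spin None
[[202.0, -22.9, -27.4], [208.0, -22.6, -18.3], [214.0, -22.7, -8.8], [220.0, -22.6, -0.8], [226.0, -22.7, 6.9], [232.0, -22.7, 13.9], [238.0, -22.7, 20.3], [244.0, -22.6, 25.9], [250.0, -21.5, 29.0], [256.0, -19.3, 29.5], [262.0, -17.1, 30.0], [268.0, -14.6, 30.1], [274.0, -11.7, 29.3], [280.0, -9.4, 29.8], [286.0, -7.3, 30.7], [292.0, -3.8, 29.1], [298.0, -1.2, 29.3], [338.0, 17.3, 29.5], [344.0, 20.8, 28.7], [350.0, 23.1, 29.6]]
[ 1.18709515 -0.21386932  0.6557881 ]
```

View pics/w40.png

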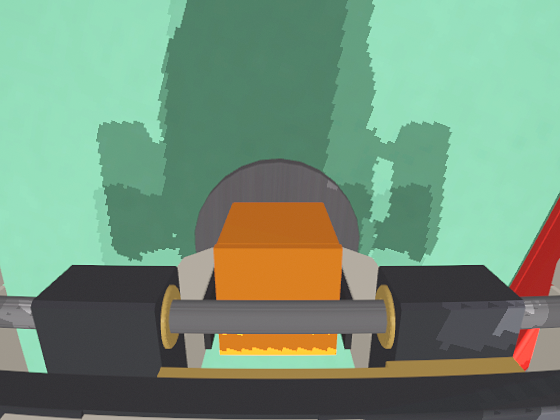

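Top of the cover is at ≈71.5 mm, on the base. I'll lower 1 mm more until light contact, release, and rise.

Call:
carry_out(
  series=[
    {"x":0,"y":0,"z":0.0005,"spin":0},
    {"x":0,"y":0,"z":0.001,"spin":0},
    {"x":0,"y":0,"z":0.001,"spin":0},
  ],
)

```text
time: 53.25
ee_pos: [503.0, -17.2, 41.9]
tcp_rot: [0.0, 0.585, 0.811, 0.0]
force: [-3.0, 0.4, 11.8]
gripper_width: 0.527
```

Call:
carry_out(
  series=[
    {"x":0,"y":0,"z":0,"spin":0},
    {"x":0,"y":0,"z":0,"spin":0},
    {"x":0,"y":0,"z":0,"spin":0},
    {"x":0,"y":0,"z":0,"spin":0},
  ],
  fingers=0.07,
)

```text
time: 53.65
ee_pos: [502.6, -17.2, 40.5]
tcp_rot: [-0.0, 0.585, 0.811, -0.0]
force: [0.5, -0.8, 0.7]
gripper_width: 0.755
```

Call:
carry_out(
  series=[
    {"x":0,"y":0,"z":-0.01,"spin":0},
    {"x":0,"y":0,"z":-0.04,"spin":0},
    {"x":0,"y":0,"z":-0.08,"spin":0},
    {"x":0,"y":-0.02,"z":-0.12,"spin":0},
    {"x":0,"y":-0.03,"z":-0.15,"spin":0},
    {"x":0,"y":-0.03,"z":-0.15,"spin":0},
    {"x":0,"y":-0.03,"z":-0.15,"spin":0},
  ],
)

```text
time: 54.35
ee_pos: [474.8, -26.8, 191.9]
tcp_rot: [0.001, 0.585, 0.811, 0.001]
force: [0.9, 0.5, -0.5]
gripper_width: 0.762
```

Run:
```python
from cov import *
p,d,i=grab("wrist"); cv2.imwrite("pics/w41.png",p); h=hsv(p)
m=(h[...,0]>5)&(h[...,0]<24)&(h[...,1]>130); m[265:]=0; m[:,:150]=0; m[:,400:]=0
v,u=np.where(m); P=np.array([depthpt(i,(a,b),d[b,a]) for a,b in zip(u,v)]); t=P[(P[:,2]>66)&(P[:,2]<78)]; print(np.median(t[:,2]),cv2.minAreaRect(t[:,:2].astype(np.float32)))
cv2.imwrite("pics/s41.png",grab("scene")[0]); cv2.imwrite("pics/t41.png",grab("top")[0]); shift()
```

```text
71.41397325959201 ((503.9454040527344, -17.047407150268555), (48.6585693359375, 47.9036865234375), 18.712242126464844)
t 54.5 tcp [473.6 -26.4 189.7] yaw 1.892 q7 1.84 w 69.9 | shift None spin None
```

View pics/w41.png

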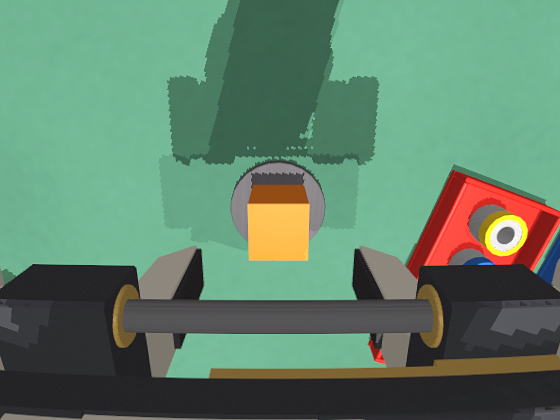

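View pics/s41.png

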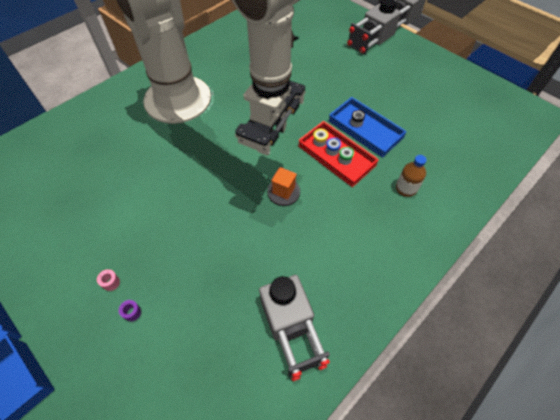

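Run:
```python
from h import *
p=cv2.imread("pics/s41.png"); cv2.imwrite("pics/s41c.png",cv2.resize(p[90:190,290:420],None,fx=6,fy=6,interpolation=2))
t=cv2.imread("pics/t41.png"); cv2.imwrite("pics/t41c.png",cv2.resize(t[130:290,100:300],None,fx=4,fy=4,interpolation=2))
i=r.camera_info("scene"); print(onplane(i,(357,115),39))
```

```text
[479.17347382 322.86299132  39.        ]
```

View pics/s41c.png

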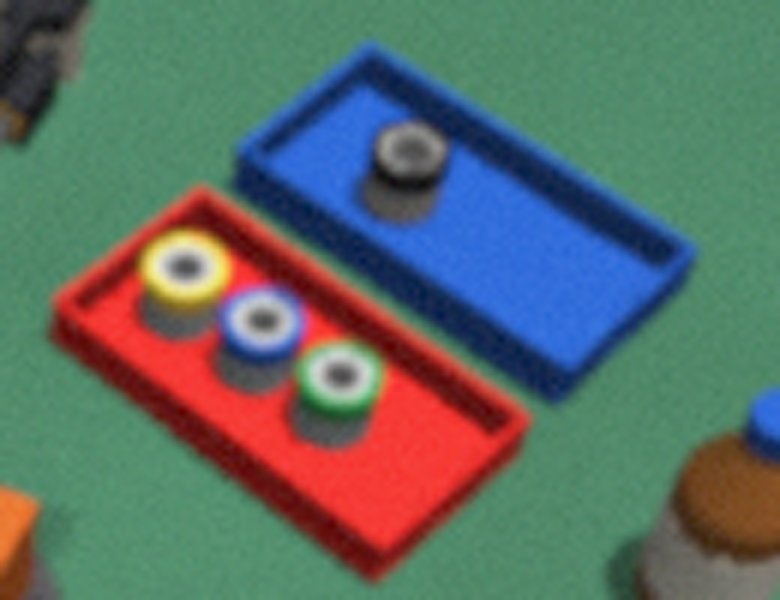

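View pics/t41c.png

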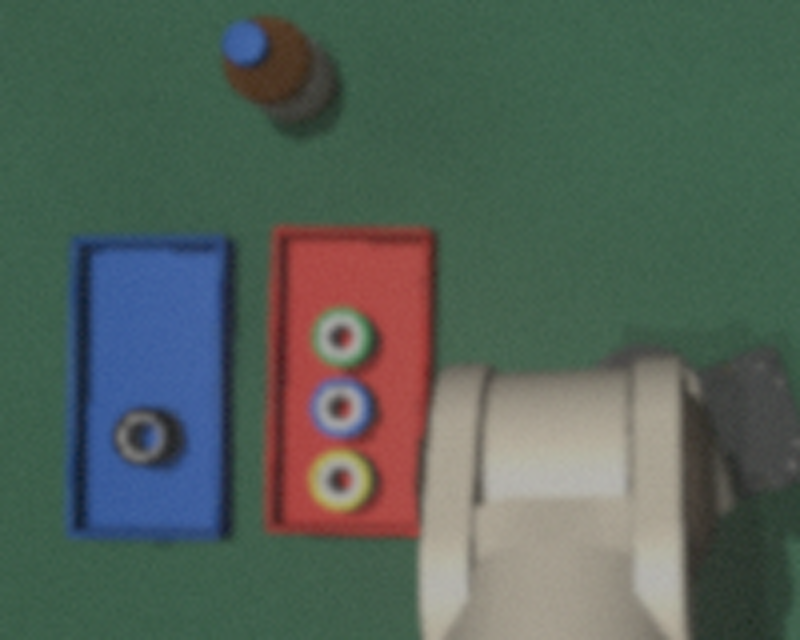

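```bash
python3 -c "
from cell import r
print(r.sign_off())"
```

```text
the job is handed in; nothing more can be done
None
```

The four sleeves are tried and sorted, the cover is over the pin, and the job was handed in at about 54.5 s of the 210 s.

- **Sleeves that stopped:** I tried yellow, blue and green first, in that order. Each stopped about 5 mm below the pin's top (nominal 4 mm) and went no further under about 34–38 N. They stand upright in the red tray.
- **Sleeve that went home:** Black slid down freely and seated on the base under about 16 N. It stands upright in the blue tray.
- **Cover:** I pinched it by its closed end, let it swing, and tipped it onto its mouth on the bench. I then set it over the pin. The last check put its top at 71.4 mm (72 expected), flat, and centred within about 2 mm of the pin.
- **Bystanders:** The arm did not go near the actuator or the oil bottle, and both look unmoved in the last pictures. No screwdriver was present.

**Checks that disagreed:**
- The black sleeve now sits about 37 mm from where I released it. This is probably the announced random knock, since the arm was not near it. It is still upright inside the blue tray, so I left it there.
- The cameras disagreed by 2–5 mm on the pin's position. I settled it from the contact forces during the tries.

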